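# Make up a three-tote order on the balance

## Task

Make up this order on the balance: put pressed cakes from the drying tray into the totes until the beam is level, with no tote left empty. Take the two nested empty totes one at a time, the upper one first, and turn each half round relative to the one below, so that the second stacks on the base tote, and the third on the second, standing on the ledges over the cakes instead of nesting down onto them. Leave spare cakes off the balance and the logger on the tray, do not touch the weights, and do not upset the jar or the bottle.

Things in the scene. Friction and masses are not known exactly. Their poses are not given: they have to be found in the camera images.
- base_tote: Bottom one of three alike open white stack-and-nest totes, on the balance's goods pan: 170 mm long (x), 124 wide (y), 60 high, 130 g. Origin: centre of underside, z up. Rim: upright wall 3 mm thick, 22 deep all round, its outer faces at x = +-85, y = +-62. Below it the walls step in and taper to an underside of 147 x 101. Floor 4 thick, about 95 x 95 clear. Ledges: see point base_tote_end
- mid_tote: Second tote, to go on the base tote; at the start the upper one of two empties nested on the table. Same shape and axes. The underside has gaps that match the ledges: set the same way round a tote drops into the one below (nests, 36 mm higher than it); half turned it stands on the ledges (stacks, 54 mm higher), with 8 mm of play each way
- top_tote: Third tote, to go on the second; at the start the lower one of the nested pair, on the table. Same shape and axes. An empty tote can be lifted by pinching its rim wall in the middle of a long side or in the middle of the -x end (no ledge there). While nested, the lower rim begins 36 mm under the upper one: pinch only the upper 25 mm, or both come up
- base_tote_end (a point): Top edge of the base tote's rim, outer face, middle of its +x end. This end has ONE ledge inside, in the middle (y -20 to 20 mm); the -x end has TWO, in the corners (|y| over 25 mm). Ledges reach 27 mm in from the rim's outer face, tops 6 mm under the rim; the wall below each is drawn in like a column
- mid_tote_end (a point): The same point on the second tote: its +x end, the end with one ledge
- top_tote_end (a point): The same point on the third tote: its +x end, the end with one ledge
- goods_pan (a joint): Height (m) of the balance's goods pan over level: 0 level (red pointer on its mark), + goods too light, - too heavy, stops at +-0.014. 60 g moves it 8 mm, within some 2 s. Pan 176 x 130 mm, stays horizontal, 70 mm over the table when level. The weight pan's counterpoise offsets the three empty totes; its large fixed weight equals three cakes, each small loose one a cake
- tray: Aluminium drying tray fixed on the table, 290 mm (x) x 196 mm (y), rim 22 mm high and 3 mm thick, floor 4 mm thick. Origin: centre of the underside.
- logger: White temperature logger, a box 42 x 32 x 28 mm lying among the cakes on the tray; not goods, leave it there. Origin: centre of the underside.
- jar: Amber jar, 72 mm across, 100 mm high, a bystander. Origin: centre of the underside.
- spray: White bottle, 60 mm across, 180 mm high, a bystander. Origin: centre of the underside.
- cake1: Pressed cake of dried slices, a red-brown disc 44 mm across, 34 mm high, 60 g; seven alike, starting upright on the drying tray. Origin: centre of its underside, z along its axis.
- cake2: Pressed cake of dried slices, a red-brown disc 44 mm across, 34 mm high, 60 g; seven alike, starting upright on the drying tray. Origin: centre of its underside, z along its axis.
- cake3: Pressed cake of dried slices, a red-brown disc 44 mm across, 34 mm high, 60 g; seven alike, starting upright on the drying tray. Origin: centre of its underside, z along its axis.
- cake4: Pressed cake of dried slices, a red-brown disc 44 mm across, 34 mm high, 60 g; seven alike, starting upright on the drying tray. Origin: centre of its underside, z along its axis.
- cake5: Pressed cake of dried slices, a red-brown disc 44 mm across, 34 mm high, 60 g; seven alike, starting upright on the drying tray. Origin: centre of its underside, z along its axis.
- cake6: Pressed cake of dried slices, a red-brown disc 44 mm across, 34 mm high, 60 g; seven alike, starting upright on the drying tray. Origin: centre of its underside, z along its axis.
- cake7: Pressed cake of dried slices, a red-brown disc 44 mm across, 34 mm high, 60 g; seven alike, starting upright on the drying tray. Origin: centre of its underside, z along its axis.
- weight1: Small loose brass weight, 22 mm across, 24 mm high, equal to one cake, on the weight pan of the balance (one to three such are present). Not to be moved.
- weight2: Small loose brass weight, 22 mm across, 24 mm high, equal to one cake, on the weight pan of the balance (one to three such are present). Not to be moved.
- weight3: Small loose brass weight, 22 mm across, 24 mm high, equal to one cake, on the weight pan of the balance (one to three such are present). Not to be moved.
Mind the look-alikes: they are no part of the job. What is shaped like the top_tote but blue is not meant.

How it is judged:
By the outcome, as a careful person would: the job done as asked, in the order asked, and still so for the second after the job is handed in, with the robot touching nothing.
Of weight1, weight2, weight3 only 1 to 3 are there at a start; the rules pass over those that are not, and their reading is None.
At some moment in a run one of cake1, cake2, cake3, cake4, cake5, cake6, cake7 may be knocked a few centimetres aside while the robot is not near it.
Once in a run the grip may slacken for a moment while it holds something.
It also fails if it takes over 210 s, if anything falls off the work surface, if the arm or the gripper's body presses on something with over 40 N, if the wrist force passes 120 N, or if a joint passes its speed limit or range.

## Robot

A 6-joint arm with a two-finger parallel gripper is mounted at the origin on the work surface. World frame = base frame: x ahead of the robot, y to its left, z up, the work surface at z = 0. Lengths are in mm, angles in rad, forces in N, time in s.
With the tool pointing down it reaches from about 400 to 925 mm from the base axis. Payload 3.4 kg.
Tool frame: the origin (TCP) lies on the centre line of the jaws, within the pads' length; the fingertips stand 17 mm ahead of it and the grasp point (between the pads) lies 2 mm behind it; z points along the fingers, y is the line along which they close (so a half turn about z gives the same grasp; the last joint's range is limited). The gripper opens to 85 mm and grips with 20 to 120 N. Pads are 22 mm wide; open, the fingers measure 114 mm over their backs; the gripper's body (76 mm by 85 mm) begins 54 mm behind the grasp point. The pads swing forward as they close: fully open they stand 13 mm farther back than shut.
Start: joints at [1.143, 0.307, 1.506, -0, 1.328, -0.073], TCP at [199.241, 539.383, 248.305] pointing down, gripper open.
Joint ranges: [-3.12, 3.12], [-1.05, 2.28], [0.14, 2.33], [-1.42, 4.57], [0.1, 2.73], [-2.68, 2.68]. Speed limits (rad/s): [2.57, 2.57, 3.14, 3.14, 3.14, 3.14].

## Interface

Orientations are given as a unit quaternion [w, x, y, z].
In Python, from cell import arm gives the robot as it stands. The module is installed in compiled form; this text tells all that it offers.
- The arm moves only by the tool servo_tool, never from a script. Its argument "increments" is a list of rows, each an object with "slide": the shift along the tool's x, y, z in mm, a list of three; "yaw": the turn about the tool's z in degrees. In form: [{"slide": [x, y, z], "yaw": yaw}, ...]. A call has 1 to 12 rows; each row is the pose to reach, as a shift and turn from the pose commanded when the call began, along the tool's axes at that moment; what a row does not reach only later rows make up. A row lasts 1/12 s, in which the tool goes at most 41.7 mm and 7.16 degrees, less where a joint would pass 70% of its speed; a pose out of reach is approached as far as the arm can. A call with a gripper value outside its range is refused whole. "fingers" is the finger opening in mm, from 0 to 85.4, set as the call begins (left out, the last holds). The fingers move at their own pace and stop on an object; the grip force is fixed at half the most. Time passes only in rows, so rows that repeat a pose let the fingers close. It gives the time, the measured TCP pose, the force, the opening and the grip force at its end, in the units of the state.
- arm.state(): the state, without advancing time (a new reading comes with each control period).
- arm.grab_frame(name): name is "side" or "top" or "wrist"; returns a dict with "pixels" (384x512x3 uint8, red, green, blue), "depth" (384x512 float32, mm along the optical axis (not along the pixel's ray), 0 where there is no reading), "K" (3x3 intrinsics, pixels), "k1" (the pictures are not rectified: a ray, as slopes to the right and down, at radius r is drawn at 1 + k1 r^2 times it, then the intrinsics apply), "world_from_camera" (4x4, takes a point from camera to world coordinates); the wrist camera has in their place "mount" (4x4, takes a point from camera to tool coordinates, whose origin is the TCP and whose axes are the flange's). Camera axes: x right, y down, z forward; pixel columns grow to the right and rows downward; lengths in mm; the calibration is good to about 2 mm. A picture is of the moment at which its call begins: read the wrist's pose just before it.
- arm.job_done(): hands the job in; it is judged then, once.
The state is a dict: "time_s": time; "joints": joint angles; "qvel": joint speeds; "effort": joint torques, N m; "tcp_pos": TCP position; "tcp_rot": TCP orientation; "force": force on the tool from outside, world axes, zero at the start; "torque": the same for the moment, N m; "gripper_width": finger opening in mm; "gripper_force": force on a finger pad.
Only numpy, scipy, OpenCV 4.12 (cv2) and the standard library are available. Lean on these libraries where they do the work, as an engineer would, in place of code of your own. Each camera call takes 0.05 s, during which the arm holds its last target. There are 200 camera calls.

## Working session

There is one attempt and no reset: what is moved stays moved. The work goes in short steps, Python scripts to look and compute and a tool call to move; the robot and the scene stay as the last step left them, time stands still between calls to the robot, and variables do not carry over. Pictures are saved under pics/ and viewed, at most 14 in all, crops included, and the job is handed in when it is done.

Besides the shell and the picture viewer there is one more tool, called after "Emit:" in YAML: its name, and indented under it one key for each argument. servo_tool: Moves the arm, as the interface text tells. Its arguments: {"type":"object","properties":{"increments":{"type":"array","items":{"type":"object","properties":{"slide":{"type":"array","items":{"type":"number"}},"yaw":{"type":"number"}}}},"fingers":{"type":"number"}},"required":["increments"]}

```bash
mkdir -p pics; cat > h.py <<'E'
import numpy as np, cv2
from cell import arm
from scipy.spatial.transform import Rotation as R
def T_tcp(s=None):
    s=s or arm.state(); T=np.eye(4); q=s["tcp_rot"]
    T[:3,:3]=R.from_quat([q[1],q[2],q[3],q[0]]).as_matrix(); T[:3,3]=s["tcp_pos"]; return T
def grab(name):
    T=T_tcp(); f=arm.grab_frame(name)
    f["T"]=T@np.array(f["mount"]) if name=="wrist" else np.array(f["world_from_camera"])
    return f
def slopes(f,uv):
    uv=np.atleast_2d(np.array(uv,float)); K=f["K"]
    return cv2.undistortPoints(uv[:,None],np.array(K),np.array([f["k1"],0,0,0.]))[:,0]
def onplane(f,uv,z):
    s=slopes(f,uv); d=np.c_[s,np.ones(len(s))]@f["T"][:3,:3].T; o=f["T"][:3,3]
    return o+d*((z-o[2])/d[:,2])[:,None]
def cloud(f):
    h,w=f["depth"].shape; v,u=np.mgrid[:h,:w]; s=slopes(f,np.c_[u.ravel(),v.ravel()])
    p=np.c_[s,np.ones(len(s))]*f["depth"].reshape(-1,1)
    return (p@f["T"][:3,:3].T+f["T"][:3,3]).reshape(h,w,3)
def save(f,n,box=None,k=1):
    im=f["pixels"][...,::-1]
    if box: im=im[box[1]:box[3],box[0]:box[2]]
    cv2.imwrite("pics/"+n,cv2.resize(im,None,fx=k,fy=k,interpolation=cv2.INTER_CUBIC))
E
python3 - <<'E'
from h import *
s=arm.state();print(s)
a=grab("top");b=grab("side")
im=np.vstack([a["pixels"],b["pixels"]]);
save(a,"top.png",None,1.5);save(b,"side.png",None,1.5)
import pickle;pickle.dump((a,b),open("f0.pkl","wb"))
print(a["T"],b["T"],a["k1"],a["K"])
E
```

```text
{'time_s': 0.0, 'joints': array([ 1.14353445e+00,  3.07559731e-01,  1.50767178e+00,  3.48600664e-06,
        1.32842884e+00, -7.34947169e-02]), 'qvel': array([ 4.73567260e-04, -5.49761565e-04,  4.21987276e-04,  5.12957887e-04,
        1.60950021e-03, -1.11371739e-05]), 'effort': array([ 6.64643449e-04, -4.57549131e+01, -2.51926392e+01, -1.97869913e-04,
        1.34231561e-02,  3.20760208e-06]), 'tcp_pos': array([198.93880515, 538.77106121, 247.38923363]), 'tcp_rot': array([-2.57795817e-04,  1.75962958e-01,  9.84396246e-01, -1.00119191e-03]), 'force': array([-0.38365618,  0.18386704,  0.14310338]), 'torque': array([ 0.00034547,  0.04220589, -0.01892601]), 'gripper_force': 0.0, 'gripper_width': 85.38200217966452}
[[ 1.81397616e-02 -9.87584505e-01  1.56037799e-01  3.08783440e+02]
 [-9.99746166e-01 -2.00016100e-02 -1.03700710e-02  3.62923489e+01]
 [ 1.33623286e-02 -1.55810081e-01 -9.87696647e-01  1.53392718e+03]
 [ 0.00000000e+00  0.00000000e+00  0.00000000e+00  1.00000000e+00]] [[ 9.94715579e-01 -6.77830364e-02  7.71127496e-02  4.27060047e+02]
 [-1.02515851e-01 -6.96745474e-01  7.09955101e-01 -9.36567541e+02]
 [ 5.60504676e-03 -7.14108679e-01 -7.00012413e-01  1.08742514e+03]
 [ 0.00000000e+00  0.00000000e+00  0.00000000e+00  1.00000000e+00]] -0.1396244533679984 [[479.51641523   0.         264.46471854]
 [  0.         479.51641523 179.42729236]
 [  0.           0.           1.        ]]
```

View pics/top.png

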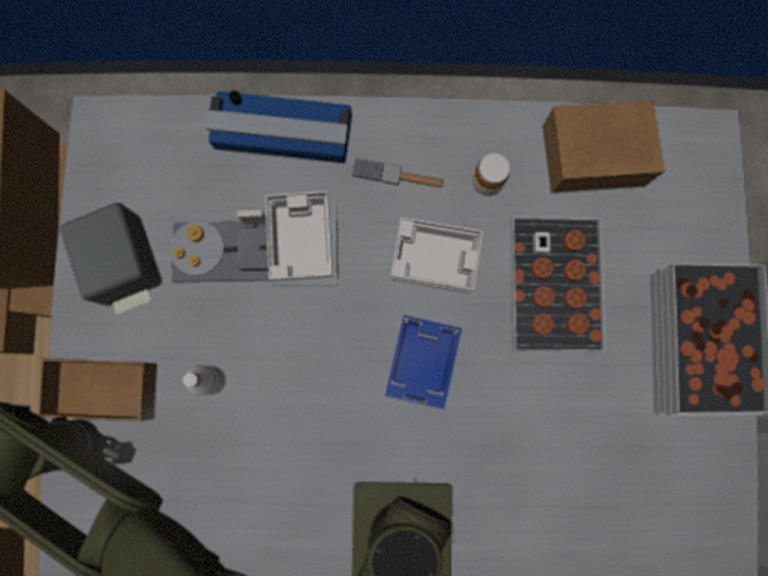

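View pics/side.png

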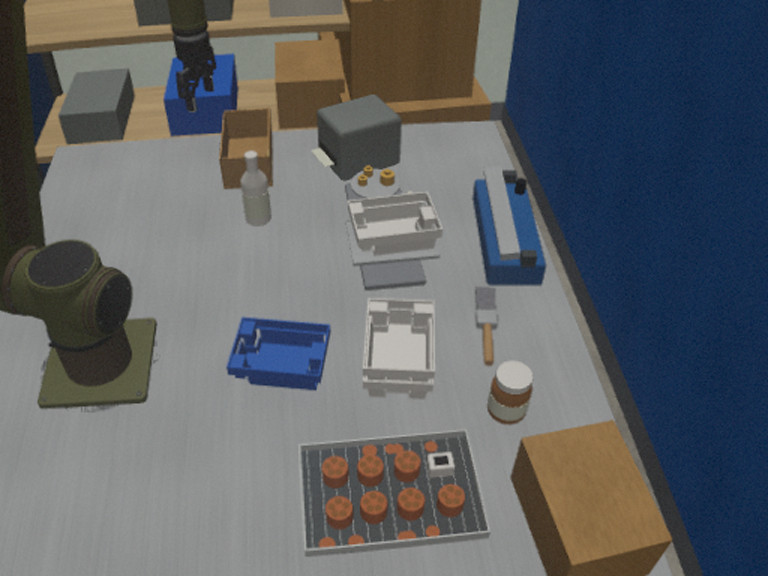

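The top view shows:
- **Base tote:** at (298,235), on the goods pan. Its single ledge is at (298,200), which is world +x.
- **White nested pair:** at (437,255). The single ledge is on the right at (468,258), about world -y.
- **Blue look-alike tote:** at (424,362). It isn't part of the job.
- **Seven cakes:** at about x 540-578, y 240-323. The flat slices are decoys.
- **Logger:** at (542,242).
- **Weights:** one larger at (195,232) and two small at (180,253) and (195,261), so probably 3+2 = 5 cakes.

```bash
python3 - <<'E'
from h import *
import pickle;a,b=pickle.load(open("f0.pkl","rb"))
P=cloud(a)
hsv=cv2.cvtColor(a["pixels"],cv2.COLOR_RGB2HSV)
m=((hsv[...,1]>120)&((hsv[...,0]<12)|(hsv[...,0]>170))&(P[...,2]>22)&(P[...,2]<60)).astype(np.uint8)
n,l,st,c=cv2.connectedComponentsWithStats(m)
for i in range(1,n):
    if st[i,4]>20: print("cake",st[i,4],c[i].round(),onplane(a,c[i],38)[0].round(),np.median(P[...,2][l==i]).round(1))
w=((hsv[...,1]<40)&(hsv[...,2]>100))
for nm,(x0,y0,x1,y1),z0,z1 in [("base",(170,120,228,195),125,160),("nest",(255,140,328,198),80,110)]:
    mm=np.zeros_like(m);mm[y0:y1,x0:x1]=1
    k=(mm>0)&(P[...,2]>z0)&(P[...,2]<z1)
    q=P[k]; print(nm,len(q),np.percentile(q[:,2],[5,50,95]).round(1),cv2.minAreaRect(q[:,:2].astype(np.float32)))
mm=np.zeros_like(m);mm[:,:]=1
for nm,uv in [("spray",(127,253)),("jar",(328,113)),("logger",(361,161)),("bigw",(130,155)),("w1",(120,168)),("w2",(130,174)),("post",(166,144)),("bluetop",(283,241)),("bluebox",(186,85)),("brown",(402,97))]:
    print(nm,P[uv[1],uv[0]].round())
save(a,"crop1.png",(110,115,335,205),3.5)
E
```

```text
cake 134 [383. 160.] [ 616. -358.   38.] 38.4
cake 128 [361. 178.] [ 555. -287.   38.] 37.8
cake 130 [383. 180.] [ 552. -357.   38.] 38.1
cake 136 [362. 197.] [ 494. -288.   38.] 37.6
cake 130 [383. 198.] [ 493. -356.   38.] 37.5
cake 141 [361. 216.] [ 436. -287.   38.] 37.8
cake 135 [385. 215.] [ 438. -361.   38.] 37.2
base 683 [126.9 138.9 147.5] ((594.6085815429688, 218.94198608398438), (172.3667449951172, 125.45596313476562), 5.187243938446045)
nest 601 [82.3 91.2 99.1] ((571.5426025390625, -59.29541015625), (170.29811096191406, 125.98237609863281), 81.2055892944336)
spray [305. 406. 181.]
jar [ 749. -173.   99.]
logger [ 613. -289.   31.]
bigw [605. 438.  93.]
w1 [567. 474.  70.]
w2 [548. 440.  74.]
post [642. 329.  88.]
bluetop [354. -42.  -0.]
bluebox [835. 275.  90.]
brown [ 805. -407.  113.]
```

View pics/crop1.png

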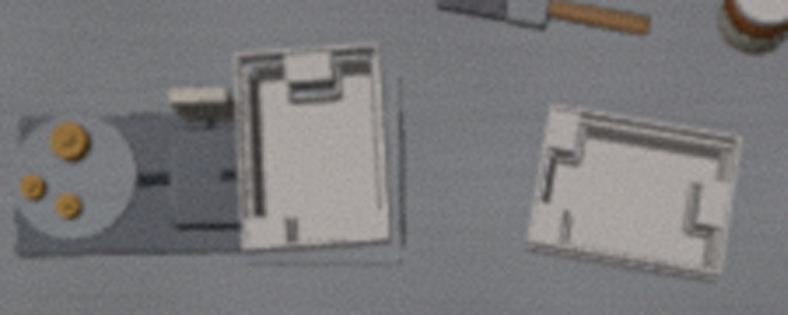

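The crop confirms the pair's +x end (single ledge, crop (708,205)) points to about world -y. The base tote's single ledge (310,70) points to +x. There is one large and two small weights, so 5 cakes are needed. I'll go over the balance for a close look.

Emit:
servo_tool:
  increments:
    - {"slide": [0,0,-40],"yaw": 0}
    - {"slide": [-478,-165,-112],"yaw": -20.3}
    - {"slide": [-478,-165,-112],"yaw": -20.3}
    - {"slide": [-478,-165,-112],"yaw": -20.3}
    - {"slide": [-478,-165,-112],"yaw": -20.3}
    - {"slide": [-478,-165,-112],"yaw": -20.3}
    - {"slide": [-478,-165,-112],"yaw": -20.3}
    - {"slide": [-478,-165,-112],"yaw": -20.3}
    - {"slide": [-478,-165,-112],"yaw": -20.3}
    - {"slide": [-478,-165,-112],"yaw": -20.3}
    - {"slide": [-478,-165,-112],"yaw": -20.3}
    - {"slide": [-478,-165,-112],"yaw": -20.3}

```text
time_s: 1.1
tcp_pos: [544.8, 255.6, 351.6]
tcp_rot: [-0.0, -0.0, 1.0, -0.0]
force: [0.7, 1.3, -0.1]
gripper_width: 85.4
gripper_force: 0.0
```

```bash
python3 - <<'E'
from h import *
T=T_tcp();print(T.round(3))
f=grab("wrist");save(f,"w1.png",None,1.4)
print(np.array(f["mount"]).round(3))
import pickle;pickle.dump(f,open("w1.pkl","wb"))
P=cloud(f);print(P[::60,::64].round())
E
```

```text
[[-1.00000e+00 -0.00000e+00 -1.00000e-03  5.44755e+02]
 [-0.00000e+00  1.00000e+00 -0.00000e+00  2.55590e+02]
 [ 1.00000e-03 -0.00000e+00 -1.00000e+00  3.51566e+02]
 [ 0.00000e+00  0.00000e+00  0.00000e+00  1.00000e+00]]
[[-0.00000e+00 -9.64000e-01 -2.64000e-01  6.75890e+01]
 [ 1.00000e+00 -0.00000e+00 -1.00000e-03 -4.88000e-01]
 [ 1.00000e-03 -2.64000e-01  9.64000e-01 -1.25586e+02]
 [ 0.00000e+00  0.00000e+00  0.00000e+00  1.00000e+00]]
[[[ 284. -158.    1.]
  [ 293.  -45.    4.]
  [ 296.   57.   -1.]
  [ 300.  158.    1.]
  [ 300.  257.   -0.]
  [ 300.  356.    1.]
  [ 334.  415.  100.]
  [ 311.  529.   50.]]

 [[ 376. -174.    0.]
  [ 382.  -56.    3.]
  [ 385.   50.    0.]
  [ 387.  154.   -0.]
  [ 388.  257.    2.]
  [ 387.  360.   -1.]
  [ 385.  465.   -0.]
  [ 382.  573.   -0.]]

 [[ 475. -194.    0.]
  [ 478.  -73.    0.]
  [ 480.   40.    0.]
  [ 481.  150.    1.]
  [ 482.  257.    1.]
  [ 481.  365.   -1.]
  [ 480.  475.   -0.]
  [ 478.  560.   41.]]

 [[ 563. -130.   91.]
  [ 575.  -62.   41.]
  [ 584.   29.    1.]
  [ 565.  164.   88.]
  [ 565.  257.   88.]
  [ 582.  368.   14.]
  [ 572.  460.   55.]
  [ 565.  545.   84.]]

 [[ 706. -253.   -0.]
  [ 704. -116.   -1.]
  [ 702.   13.   -0.]
  [ 646.  166.  118.]
  [ 659.  257.   88.]
  [ 701.  379.    0.]
  [ 701.  501.    1.]
  [ 704.  631.   -1.]]

 [[ 770. -178.  101.]
  [ 533.  193.  403.]
  [ 528.  218.  410.]
  [ 789.  144.   60.]
  [ 796.  258.   50.]
  [ 810.  379.   32.]
  [ 528.  293.  410.]
  [ 532.  316.  406.]]

 [[ 533.  193.  428.]
  [ 550.  195.  411.]
  [ 545.  218.  415.]
  [ 525.  242.  433.]
  [ 533.  255.  425.]
  [ 525.  268.  433.]
  [ 545.  293.  415.]
  [ 552.  318.  410.]]]
```

View pics/w1.png

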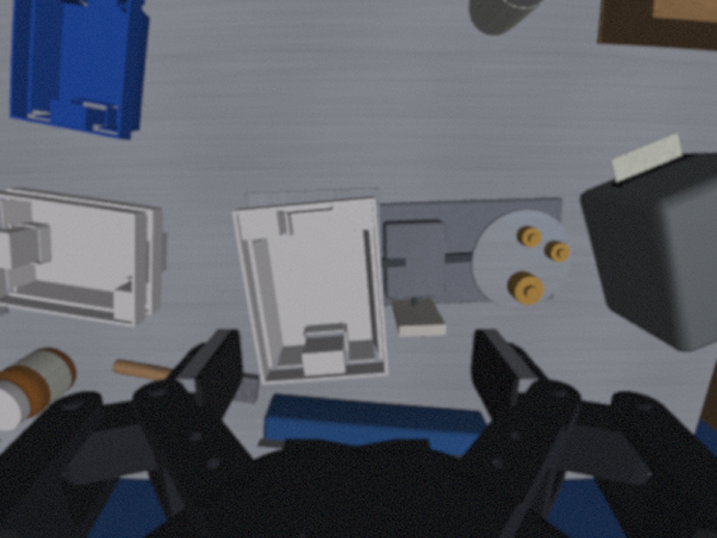

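The wrist view shows the base tote's rim clearly, from (235,205) to (385,375), with its single ledge at (325,350). The nested pair is at the left, and two small weights and one large are on the weight pan.

```bash
cat >> h.py <<'E'
def rim(f,c,r,z,tol=4):
    P=cloud(f); k=(np.hypot(P[...,0]-c[0],P[...,1]-c[1])<r)&(abs(P[...,2]-z)<tol)
    q=P[k]; h=cv2.minAreaRect(q[:,:2].astype(np.float32)); 
    # robust: rotate by angle, percentile bounds
    (cx,cy),(w,hh),a=h
    best=None
    for d in np.arange(-5,5.01,.25):
        t=np.radians(a+d); e=np.array([[np.cos(t),np.sin(t)],[-np.sin(t),np.cos(t)]]); s=q[:,:2]@e.T
        lo,hi=np.percentile(s,1,0),np.percentile(s,99,0); A=np.prod(hi-lo)
        if best is None or A<best[0]: best=(A,a+d,e.T@((lo+hi)/2),hi-lo)
    return len(q),np.median(q[:,2]).round(1),"ang",round(best[1],2),"ctr",best[2].round(1),"size",best[3].round(1)
def cakes(f,z=38):
    P=cloud(f); hsv=cv2.cvtColor(f["pixels"],cv2.COLOR_RGB2HSV)
    m=((hsv[...,1]>110)&((hsv[...,0]<14)|(hsv[...,0]>170))&(abs(P[...,2]-z)<7)).astype(np.uint8)
    n,l,st,c=cv2.connectedComponentsWithStats(m); out=[]
    for i in range(1,n):
        if st[i,4]>150:
            cs,_=cv2.findContours((l==i).astype(np.uint8),0,1); (u,v),r=cv2.minEnclosingCircle(cs[0]); 
            p=onplane(f,c[i],z)[0]; q=P[l==i]; hi,lo=np.percentile(q[:,:2],99,0),np.percentile(q[:,:2],1,0)
            out.append((p[0].round(1),p[1].round(1),((hi+lo)/2).round(1),(hi-lo).round(1),np.median(q[:,2]).round(1)))
    return out
E
python3 - <<'E'
from h import *
import pickle;f=pickle.load(open("w1.pkl","rb"))
print(rim(f,(594,219),115,144)); print(rim(f,(571,-59),112,96)); 
P=cloud(f); k=(abs(P[...,2]-84)<3)&(abs(P[...,0]-595)<100)&(abs(P[...,1]-215)<75); q=P[k]
print(q.min(0),q.max(0)); k&=P[...,0]<530; print(P[k].mean(0),P[k][:,:2].min(0),P[k][:,:2].max(0))
E
```

```text
(1284, np.float64(143.7), 'ang', np.float64(4.79), 'ctr', array([594.9, 216. ]), 'size', array([170.3, 124.4]))
(862, np.float64(95.6), 'ang', np.float64(80.96), 'ctr', array([572.9, -51.3]), 'size', array([151.5, 125. ]))
[499.70433516 141.19291033  81.17467455] [679.1915096  280.74875608  86.99964471]
[508.85312306 206.22724028  84.1213765 ] [499.70433516 141.19291033] [529.10741427 278.33487858]
```

Emit:
servo_tool:
  increments:
    - {"slide": [40,-470,0]}
    - {"slide": [40,-470,0]}
    - {"slide": [40,-470,0]}
    - {"slide": [40,-470,0]}
    - {"slide": [40,-470,0]}
    - {"slide": [40,-470,0]}
    - {"slide": [40,-470,0]}
    - {"slide": [40,-470,0]}
    - {"slide": [40,-470,0]}
    - {"slide": [40,-470,0]}
    - {"slide": [40,-470,0]}
    - {"slide": [40,-470,0]}

```text
invalid input at $.increments[0]: expected keys slide, yaw
```

Emit:
servo_tool:
  increments:
    - {"slide": [10,-115,0]}
    - {"slide": [10,-115,0]}
    - {"slide": [10,-115,0]}
    - {"slide": [10,-115,0]}
    - {"slide": [10,-115,0]}

```text
invalid input at $.increments[0]: expected keys slide, yaw
```

```bash
python3 - <<'E'
from h import *
print(arm.state()["tcp_pos"])
f=grab("wrist");save(f,"w2.png",None,1.4)
for c in cakes(f): print(c)
E
```

```text
[551.98999044 250.38820797 352.23974143]
```

View pics/w2.png

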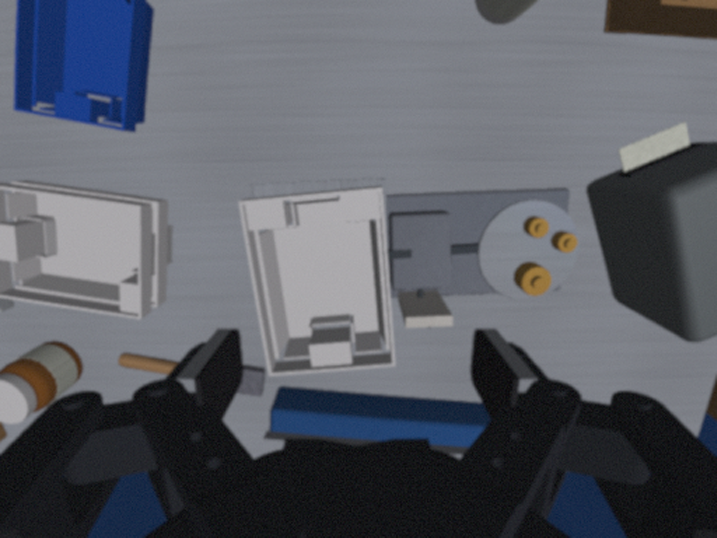

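Emit:
servo_tool:
  increments:
    - {"slide": [32,-430,0],"yaw": 0}
    - {"slide": [32,-430,0],"yaw": 0}
    - {"slide": [32,-430,0],"yaw": 0}
    - {"slide": [32,-430,0],"yaw": 0}
    - {"slide": [32,-430,0],"yaw": 0}
    - {"slide": [32,-430,0],"yaw": 0}
    - {"slide": [32,-430,0],"yaw": 0}
    - {"slide": [32,-430,0],"yaw": 0}
    - {"slide": [32,-430,0],"yaw": 0}
    - {"slide": [32,-430,0],"yaw": 0}
    - {"slide": [32,-430,0],"yaw": 0}
    - {"slide": [32,-430,0],"yaw": 0}

```text
time_s: 2.2
tcp_pos: [511.3, -176.0, 350.9]
tcp_rot: [-0.001, 0.002, 1.0, -0.0]
force: [-0.7, -0.2, -0.2]
gripper_width: 85.4
gripper_force: 0.0
```

Emit:
servo_tool:
  increments:
    - {"slide": [0,-140,0],"yaw": 0}
    - {"slide": [0,-140,0],"yaw": 0}
    - {"slide": [0,-140,0],"yaw": 0}
    - {"slide": [0,-140,0],"yaw": 0}
    - {"slide": [0,-140,0],"yaw": 0}
    - {"slide": [0,-140,0],"yaw": 0}

```text
time_s: 2.7
tcp_pos: [512.1, -311.8, 350.9]
tcp_rot: [-0.001, 0.0, 1.0, 0.001]
force: [-1.0, -0.1, 0.6]
gripper_width: 85.8
gripper_force: 0.0
```

```bash
python3 - <<'E'
from h import *
print(arm.state()["tcp_pos"],arm.state()["joints"].round(2))
f=grab("wrist");save(f,"w3.png",None,1.4)
for c in cakes(f): print(c)
E
```

```text
[ 512.06983731 -311.81552658  350.86121401] [-0.62  0.29  1.28  0.    1.58 -2.19]
(np.float64(438.0), np.float64(-365.5), array([ 438.1, -366.1]), array([38.7, 39.9]), np.float64(37.9))
(np.float64(436.7), np.float64(-291.0), array([ 436.7, -291. ]), array([38.6, 39.9]), np.float64(37.8))
(np.float64(492.2), np.float64(-361.5), array([ 492.5, -362.1]), array([39.6, 39.9]), np.float64(38.0))
(np.float64(494.0), np.float64(-294.0), array([ 494.1, -294.2]), array([39.6, 39.7]), np.float64(37.9))
(np.float64(551.5), np.float64(-361.6), array([ 552. , -361.8]), array([40.1, 39.6]), np.float64(37.9))
(np.float64(554.7), np.float64(-292.2), array([ 555.6, -292.3]), array([40.3, 40.6]), np.float64(37.9))
(np.float64(615.6), np.float64(-362.4), array([ 616.4, -362.7]), array([39.7, 39.1]), np.float64(38.0))
```

View pics/w3.png

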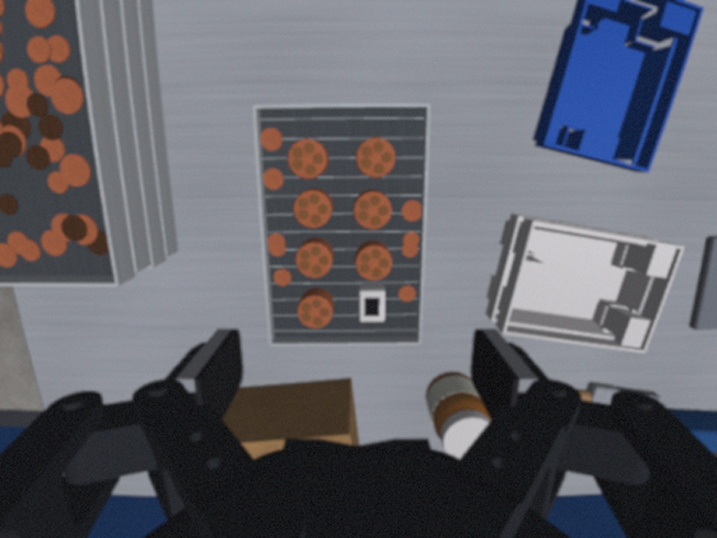

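The wrist view shows seven cakes, with the logger at (372,305) and flat slices between them. I'll take the cake at (437,-291) first.

Emit:
servo_tool:
  increments:
    - {"slide": [75,21,40],"yaw": 0}
    - {"slide": [75,21,80],"yaw": 0}
    - {"slide": [75,21,120],"yaw": 0}
    - {"slide": [75,21,160],"yaw": 0}
    - {"slide": [75,21,200],"yaw": 0}
    - {"slide": [75,21,240],"yaw": 0}
    - {"slide": [75,21,260],"yaw": 0}
    - {"slide": [75,21,260],"yaw": 0}
    - {"slide": [75,21,260],"yaw": 0}
    - {"slide": [75,21,260],"yaw": 0}
  fingers: 60

```text
time_s: 3.58
tcp_pos: [438.5, -291.4, 93.6]
tcp_rot: [0.001, -0.001, 1.0, -0.001]
force: [0.7, -0.9, 1.2]
gripper_width: 60.4
gripper_force: 0.0
```

```bash
python3 - <<'E'
from h import *
s=arm.state();print(s["tcp_pos"],s["gripper_width"])
f=grab("wrist")
save(f,"w4.png",None,1.4)
for c in cakes(f): print(c)
E
```

```text
[ 438.49579501 -291.4208314    93.57287122] 60.40619882190088
(np.float64(435.0), np.float64(-290.9), array([ 436.1, -290.8]), array([40.4, 39.6]), np.float64(38.0))
(np.float64(436.2), np.float64(-364.4), array([ 437.2, -365.3]), array([40.3, 40.1]), np.float64(38.0))
(np.float64(491.7), np.float64(-293.6), array([ 493.9, -293.7]), array([40.5, 39.5]), np.float64(37.8))
```

View pics/w4.png

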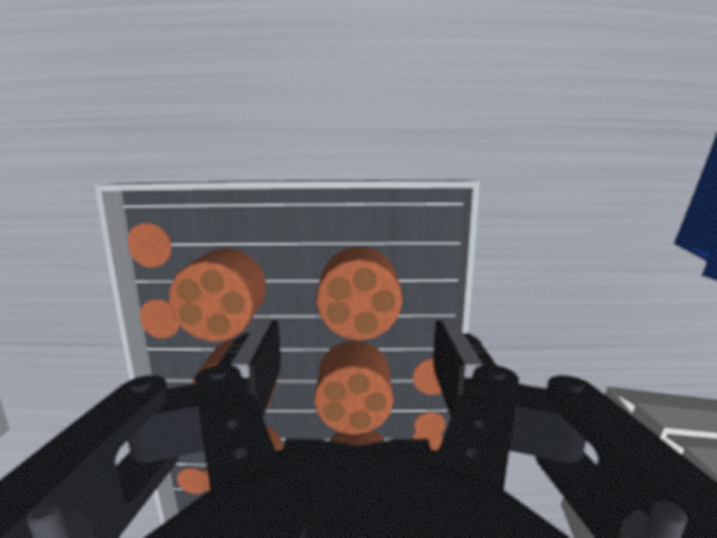

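The cake at (359,300) is centred between the fingers at (260,360) and (455,360). Descend and grip.

Emit:
servo_tool:
  increments:
    - {"slide": [2,0,25],"yaw": 0}
    - {"slide": [2,0,50],"yaw": 0}
    - {"slide": [2,0,65],"yaw": 0}
    - {"slide": [2,0,65],"yaw": 0}
    - {"slide": [2,0,65],"yaw": 0}

```text
time_s: 4.05
tcp_pos: [436.4, -292.6, 28.6]
tcp_rot: [0.001, -0.0, 1.0, -0.001]
force: [-0.4, -0.3, -0.0]
gripper_width: 59.8
gripper_force: 0.0
```

Emit:
servo_tool:
  increments:
    - {"slide": [0,0,0],"yaw": 0}
    - {"slide": [0,0,0],"yaw": 0}
    - {"slide": [0,0,0],"yaw": 0}
    - {"slide": [0,0,0],"yaw": 0}
    - {"slide": [0,0,0],"yaw": 0}
    - {"slide": [0,0,0],"yaw": 0}
    - {"slide": [0,0,0],"yaw": 0}
    - {"slide": [0,0,-20],"yaw": 0}
    - {"slide": [0,0,-60],"yaw": 0}
  fingers: 36

```text
time_s: 4.8
tcp_pos: [433.1, -290.2, 85.5]
tcp_rot: [-0.003, -0.0, 1.0, 0.002]
force: [0.9, 0.8, -1.0]
gripper_width: 42.3
gripper_force: 61.0
```

Emit:
servo_tool:
  increments:
    - {"slide": [0,0,-40],"yaw": 0}
    - {"slide": [0,0,-80],"yaw": 0}
    - {"slide": [-20,35,-110],"yaw": 0}
    - {"slide": [-40,70,-140],"yaw": 0}
    - {"slide": [-120,330,-145],"yaw": 0}
    - {"slide": [-120,330,-145],"yaw": 0}
    - {"slide": [-120,330,-145],"yaw": 0}
    - {"slide": [-120,330,-145],"yaw": 0}
    - {"slide": [-120,330,-145],"yaw": 0}
    - {"slide": [-120,330,-145],"yaw": 0}
    - {"slide": [-120,330,-145],"yaw": 0}
    - {"slide": [-120,330,-145],"yaw": 0}

```text
time_s: 5.8
tcp_pos: [557.4, 44.7, 234.3]
tcp_rot: [0.003, -0.003, 1.0, 0.002]
force: [1.1, -1.2, -0.4]
gripper_width: 42.0
gripper_force: 61.1
```

Emit:
servo_tool:
  increments:
    - {"slide": [-63,180,0],"yaw": 0}
    - {"slide": [-63,180,0],"yaw": 0}
    - {"slide": [-63,180,0],"yaw": 0}
    - {"slide": [-63,180,0],"yaw": 0}
    - {"slide": [-63,180,0],"yaw": 0}
    - {"slide": [-63,180,0],"yaw": 0}
    - {"slide": [-63,180,0],"yaw": 0}

```text
time_s: 6.38
tcp_pos: [618.0, 219.4, 232.8]
tcp_rot: [0.001, -0.001, 1.0, -0.0]
force: [0.7, -0.7, 0.0]
gripper_width: 42.2
gripper_force: 62.6
```

```bash
python3 - <<'E'
from h import *
s=arm.state();print(s["tcp_pos"],s["gripper_width"],s["gripper_force"])
f=grab("wrist"); print(rim(f,(594,216),115,144))
E
```

```text
[618.0186175  219.39020493 232.81186007] 42.15286114966261 62.55379557609558
(2770, np.float64(143.8), 'ang', np.float64(4.74), 'ctr', array([584.3, 215.4]), 'size', array([148.6, 124.4]))
```

Emit:
servo_tool:
  increments:
    - {"slide": [-1,-1,35],"yaw": 0}
    - {"slide": [-1,-1,70],"yaw": 0}
    - {"slide": [-1,-1,95],"yaw": 0}
    - {"slide": [-1,-1,110],"yaw": 0}
    - {"slide": [-1,-1,118],"yaw": 0}
    - {"slide": [-1,-1,118],"yaw": 0}
    - {"slide": [-1,-1,118],"yaw": 0}

```text
time_s: 7.02
tcp_pos: [619.2, 216.3, 114.8]
tcp_rot: [0.0, 0.0, 1.0, 0.0]
force: [1.3, 0.5, -0.1]
gripper_width: 42.3
gripper_force: 63.3
```

Emit:
servo_tool:
  increments:
    - {"slide": [0,0,0],"yaw": 0}
    - {"slide": [0,0,0],"yaw": 0}
    - {"slide": [0,0,0],"yaw": 0}
    - {"slide": [0,0,0],"yaw": 0}
    - {"slide": [0,0,-25],"yaw": 0}
    - {"slide": [0,0,-60],"yaw": 0}
    - {"slide": [0,0,-100],"yaw": 0}
    - {"slide": [0,0,-140],"yaw": 0}
    - {"slide": [0,0,-180],"yaw": 0}
    - {"slide": [20,0,-200],"yaw": 0}
    - {"slide": [40,0,-200],"yaw": 0}
    - {"slide": [40,0,-200],"yaw": 0}
  fingers: 58

```text
time_s: 8.02
tcp_pos: [576.4, 217.8, 317.0]
tcp_rot: [0.001, -0.001, 1.0, 0.001]
force: [-0.6, -0.8, 0.1]
gripper_width: 58.0
gripper_force: 0.0
```

```bash
python3 - <<'E'
from h import *
s=arm.state();print(s["tcp_pos"],s["gripper_width"],s["gripper_force"])
f=grab("wrist"); print(rim(f,(594,216),115,144)); print(cakes(f,122))
E
```

```text
[576.43863233 217.75637367 317.04507348] 58.00608031277917 0.0
(1603, np.float64(143.7), 'ang', np.float64(5.01), 'ctr', array([594.9, 216.3]), 'size', array([170.4, 124.2]))
[(np.float64(617.7), np.float64(216.0), array([618.5, 215.9]), array([39.1, 37.3]), np.float64(121.9))]
```

Emit:
servo_tool:
  increments:
    - {"slide": [70,-400,80],"yaw": 0}
    - {"slide": [70,-400,80],"yaw": 0}
    - {"slide": [70,-400,80],"yaw": 0}
    - {"slide": [70,-400,80],"yaw": 0}
    - {"slide": [70,-400,80],"yaw": 0}
    - {"slide": [70,-400,80],"yaw": 0}
    - {"slide": [70,-400,80],"yaw": 0}
    - {"slide": [70,-400,80],"yaw": 0}
    - {"slide": [70,-400,80],"yaw": 0}
    - {"slide": [70,-400,80],"yaw": 0}
    - {"slide": [70,-400,80],"yaw": 0}
    - {"slide": [70,-400,80],"yaw": 0}

```text
time_s: 9.07
tcp_pos: [508.5, -185.0, 232.1]
tcp_rot: [-0.001, 0.002, 1.0, 0.0]
force: [0.1, -0.1, 1.1]
gripper_width: 58.1
gripper_force: 0.0
```

Emit:
servo_tool:
  increments:
    - {"slide": [15,-110,40],"yaw": 0}
    - {"slide": [15,-110,80],"yaw": 0}
    - {"slide": [15,-110,110],"yaw": 0}
    - {"slide": [15,-110,125],"yaw": 0}
    - {"slide": [15,-110,125],"yaw": 0}
    - {"slide": [15,-110,125],"yaw": 0}
    - {"slide": [15,-110,125],"yaw": 0}

```text
time_s: 9.65
tcp_pos: [494.7, -291.6, 108.7]
tcp_rot: [-0.0, -0.001, 1.0, 0.001]
force: [-0.5, -1.3, 0.4]
gripper_width: 58.2
gripper_force: 0.0
```

```bash
python3 - <<'E'
from h import *
s=arm.state();print(s["tcp_pos"],s["gripper_width"])
f=grab("wrist")
for c in cakes(f): print(c)
E
```

```text
[ 494.68341999 -291.57167512  108.67270574] 58.16096123032252
(np.float64(437.5), np.float64(-364.6), array([ 438.3, -365.4]), array([39.5, 39.9]), np.float64(38.0))
(np.float64(491.4), np.float64(-360.4), array([ 492.5, -361. ]), array([40.2, 40. ]), np.float64(38.0))
(np.float64(493.0), np.float64(-293.7), array([ 494.1, -293.8]), array([40.3, 39.2]), np.float64(37.9))
(np.float64(553.1), np.float64(-291.8), array([ 555.2, -291.7]), array([40.2, 39.3]), np.float64(37.8))
```

Emit:
servo_tool:
  increments:
    - {"slide": [1,-1,0],"yaw": 0}
    - {"slide": [1,-1,25],"yaw": 0}
    - {"slide": [1,-1,50],"yaw": 0}
    - {"slide": [1,-1,70],"yaw": 0}
    - {"slide": [1,-1,80],"yaw": 0}
    - {"slide": [1,-1,80],"yaw": 0}
    - {"slide": [1,-1,80],"yaw": 0}
  fingers: 54

```text
time_s: 10.28
tcp_pos: [493.9, -293.6, 29.8]
tcp_rot: [0.001, -0.001, 1.0, -0.0]
force: [0.3, 0.0, 0.2]
gripper_width: 54.2
gripper_force: 0.0
```

Emit:
servo_tool:
  increments:
    - {"slide": [0,0,0],"yaw": 0}
    - {"slide": [0,0,0],"yaw": 0}
    - {"slide": [0,0,0],"yaw": 0}
    - {"slide": [0,0,0],"yaw": 0}
    - {"slide": [0,0,0],"yaw": 0}
    - {"slide": [0,0,0],"yaw": 0}
    - {"slide": [0,0,-20],"yaw": 0}
    - {"slide": [0,0,-60],"yaw": 0}
    - {"slide": [0,0,-100],"yaw": 0}
    - {"slide": [0,0,-140],"yaw": 0}
  fingers: 36

```text
time_s: 11.12
tcp_pos: [492.6, -293.5, 170.5]
tcp_rot: [-0.0, -0.0, 1.0, 0.0]
force: [0.4, -1.9, -0.9]
gripper_width: 42.3
gripper_force: 60.9
```

```bash
python3 - <<'E'
from h import *
s=arm.state();print(s["tcp_pos"],s["gripper_width"],s["gripper_force"])
f=grab("wrist")
for c in cakes(f): print(c)
E
```

```text
[ 492.55494247 -293.48047261  170.51750534] 42.347231424569124 60.943121910095215
(np.float64(437.7), np.float64(-365.0), array([ 438.2, -365.5]), array([39.8, 40. ]), np.float64(38.0))
(np.float64(491.7), np.float64(-360.7), array([ 492.3, -361.1]), array([40. , 39.9]), np.float64(38.0))
(np.float64(542.8), np.float64(-368.4), array([ 547.3, -366.4]), array([31.7, 31.4]), np.float64(37.8))
```

Emit:
servo_tool:
  increments:
    - {"slide": [-5,20,-35],"yaw": 0}
    - {"slide": [-60,400,-65],"yaw": 0}
    - {"slide": [-60,400,-65],"yaw": 0}
    - {"slide": [-60,400,-65],"yaw": 0}
    - {"slide": [-60,400,-65],"yaw": 0}
    - {"slide": [-60,400,-65],"yaw": 0}
    - {"slide": [-60,400,-65],"yaw": 0}
    - {"slide": [-60,400,-65],"yaw": 0}
    - {"slide": [-60,400,-65],"yaw": 0}
    - {"slide": [-60,400,-65],"yaw": 0}
    - {"slide": [-60,400,-65],"yaw": 0}
    - {"slide": [-60,400,-65],"yaw": 0}

```text
time_s: 12.17
tcp_pos: [553.3, 109.7, 234.4]
tcp_rot: [0.001, -0.003, 1.0, 0.001]
force: [0.7, 0.2, -1.3]
gripper_width: 42.3
gripper_force: 61.1
```

Emit:
servo_tool:
  increments:
    - {"slide": [-17,107,0],"yaw": 0}
    - {"slide": [-17,107,0],"yaw": 0}
    - {"slide": [-17,107,0],"yaw": 0}
    - {"slide": [-17,107,0],"yaw": 0}
    - {"slide": [-17,107,0],"yaw": 0}
    - {"slide": [-17,107,0],"yaw": 0}
    - {"slide": [-17,107,0],"yaw": 0}

```text
time_s: 12.75
tcp_pos: [569.5, 211.3, 233.6]
tcp_rot: [-0.0, 0.001, 1.0, -0.001]
force: [-0.2, -0.1, -0.6]
gripper_width: 42.4
gripper_force: 61.3
```

```bash
python3 - <<'E'
from h import *
s=arm.state();print(s["tcp_pos"],s["gripper_width"],s["gripper_force"])
E
```

```text
[569.49514614 211.34992499 233.61911016] 42.44494818293319 61.28670573234558
```

Emit:
servo_tool:
  increments:
    - {"slide": [0,2,35],"yaw": 0}
    - {"slide": [0,2,70],"yaw": 0}
    - {"slide": [0,2,95],"yaw": 0}
    - {"slide": [0,2,110],"yaw": 0}
    - {"slide": [0,2,118],"yaw": 0}
    - {"slide": [0,2,118],"yaw": 0}
    - {"slide": [0,2,118],"yaw": 0}

```text
time_s: 13.33
tcp_pos: [570.2, 214.4, 116.3]
tcp_rot: [0.0, 0.0, 1.0, -0.0]
force: [-0.2, -0.0, -0.8]
gripper_width: 42.5
gripper_force: 61.3
```

Emit:
servo_tool:
  increments:
    - {"slide": [0,0,0],"yaw": 0}
    - {"slide": [0,0,0],"yaw": 0}
    - {"slide": [0,0,0],"yaw": 0}
    - {"slide": [0,0,0],"yaw": 0}
    - {"slide": [0,0,-25],"yaw": 0}
    - {"slide": [0,0,-60],"yaw": 0}
    - {"slide": [0,0,-100],"yaw": 0}
    - {"slide": [0,0,-140],"yaw": 0}
    - {"slide": [0,0,-180],"yaw": 0}
    - {"slide": [0,0,-200],"yaw": 0}
    - {"slide": [0,0,-200],"yaw": 0}
  fingers: 58

```text
time_s: 14.25
tcp_pos: [572.7, 216.4, 323.2]
tcp_rot: [0.006, -0.0, 1.0, 0.002]
force: [1.3, 0.6, 0.2]
gripper_width: 57.9
gripper_force: 0.0
```

```bash
python3 - <<'E'
from h import *
s=arm.state();print(s["tcp_pos"],s["gripper_width"],s["gripper_force"])
f=grab("wrist"); print(rim(f,(594,216),115,144)); print(cakes(f,122))
E
```

```text
[572.70672266 216.3626862  323.20329656] 57.90645154387832 0.0
(1544, np.float64(143.7), 'ang', np.float64(5.03), 'ctr', array([594.9, 216.2]), 'size', array([170.4, 124.1]))
[(np.float64(569.8), np.float64(214.4), array([570.6, 214.2]), array([40.4, 37.3]), np.float64(122.0)), (np.float64(617.7), np.float64(216.0), array([618.3, 215.9]), array([39.2, 37.5]), np.float64(122.0))]
```

Emit:
servo_tool:
  increments:
    - {"slide": [40,-265,-30],"yaw": 7}
    - {"slide": [40,-265,-30],"yaw": 14}
    - {"slide": [40,-265,-30],"yaw": 21}
    - {"slide": [40,-265,-30],"yaw": 28}
    - {"slide": [40,-265,-30],"yaw": 35}
    - {"slide": [40,-265,-30],"yaw": 42}
    - {"slide": [40,-265,-30],"yaw": 49}
    - {"slide": [40,-265,-30],"yaw": 56}
    - {"slide": [40,-265,-30],"yaw": 63}
    - {"slide": [40,-265,-30],"yaw": 70}
    - {"slide": [40,-265,-30],"yaw": 77}
    - {"slide": [40,-265,-30],"yaw": 84}
  fingers: 24

```text
time_s: 15.3
tcp_pos: [528.9, -49.7, 343.8]
tcp_rot: [-0.001, 0.671, 0.741, -0.001]
force: [-0.0, -0.7, -0.3]
gripper_width: 24.2
gripper_force: 0.0
```

Emit:
servo_tool:
  increments:
    - {"slide": [0,0,0],"yaw": 7}
    - {"slide": [0,0,0],"yaw": 14}
    - {"slide": [0,0,0],"yaw": 15}
    - {"slide": [0,0,0],"yaw": 15}
    - {"slide": [0,0,0],"yaw": 15}

```text
time_s: 15.72
tcp_pos: [529.5, -49.6, 344.7]
tcp_rot: [-0.001, 0.759, 0.651, -0.001]
force: [-0.4, 0.5, 0.5]
gripper_width: 23.7
gripper_force: 0.0
```

```bash
python3 - <<'E'
from h import *
s=arm.state();print(T_tcp().round(3),s["gripper_width"],s["joints"].round(2))
f=grab("wrist"); save(f,"w5.png",None,1.4)
print(rim(f,(573,-59),112,96,3)); print(rim(f,(573,-59),112,96,8)); 
E
```

```text
[[ 1.53000e-01  9.88000e-01 -2.00000e-03  5.29482e+02]
 [ 9.88000e-01 -1.53000e-01  0.00000e+00 -4.95880e+01]
 [ 0.00000e+00 -2.00000e-03 -1.00000e+00  3.44736e+02]
 [ 0.00000e+00  0.00000e+00  0.00000e+00  1.00000e+00]] 23.710239295053626 [-0.17  0.19  1.43  0.    1.53 -0.02]
(992, np.float64(95.8), 'ang', np.float64(81.22), 'ctr', array([571.9, -60.9]), 'size', array([169.3, 124.2]))
(2534, np.float64(90.8), 'ang', np.float64(81.22), 'ctr', array([571.9, -60.8]), 'size', array([169.1, 123.5]))
```

View pics/w5.png

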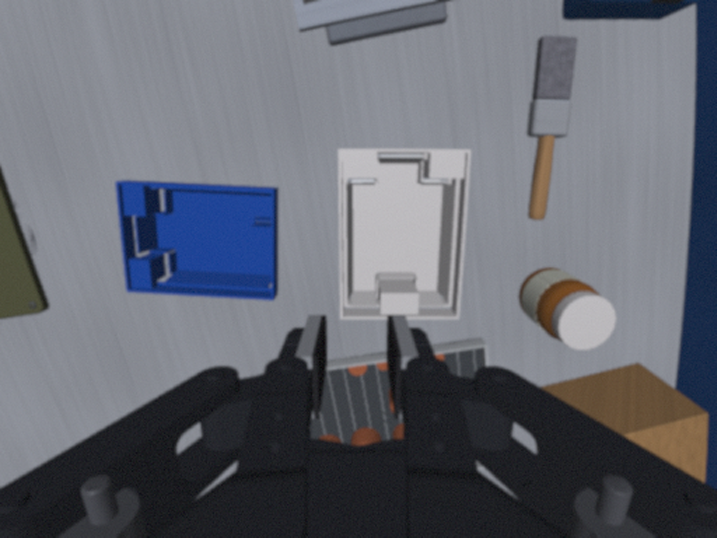

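The view shows the white pair, with the single-ledge end at (400,300) and the far long wall at x≈467. I'll pinch the middle of the far long side.

Emit:
servo_tool:
  increments:
    - {"slide": [-5,35,20],"yaw": 0}
    - {"slide": [-5,70,40],"yaw": 0}
    - {"slide": [-5,104,70],"yaw": 0}
    - {"slide": [-5,104,110],"yaw": 0}
    - {"slide": [-5,104,150],"yaw": 0}
    - {"slide": [-5,104,185],"yaw": 0}
    - {"slide": [-5,104,200],"yaw": 0}
    - {"slide": [-5,104,215],"yaw": 0}
    - {"slide": [-5,104,230],"yaw": 0}
    - {"slide": [-5,104,243],"yaw": 0}
    - {"slide": [-5,104,249],"yaw": 0}
    - {"slide": [-5,104,249],"yaw": 0}

```text
time_s: 16.77
tcp_pos: [630.7, -70.6, 94.8]
tcp_rot: [-0.001, 0.76, 0.65, -0.001]
force: [-0.0, 1.2, 0.6]
gripper_width: 24.1
gripper_force: 0.0
```

Emit:
servo_tool:
  increments:
    - {"slide": [0,0,0],"yaw": 0}
    - {"slide": [0,0,0],"yaw": 0}
    - {"slide": [0,0,0],"yaw": 0}
    - {"slide": [0,0,0],"yaw": 0}
    - {"slide": [0,0,0],"yaw": 0}
    - {"slide": [0,0,0],"yaw": 0}
    - {"slide": [0,0,0],"yaw": 0}
  fingers: 0

```text
time_s: 17.35
tcp_pos: [632.6, -71.0, 97.6]
tcp_rot: [0.001, 0.76, 0.65, 0.001]
force: [-0.1, -0.0, 3.8]
gripper_width: 1.4
gripper_force: 59.2
```

Emit:
servo_tool:
  increments:
    - {"slide": [0,0,-8],"yaw": 0}
    - {"slide": [0,0,-18],"yaw": 0}
    - {"slide": [0,0,-30],"yaw": 0}
    - {"slide": [0,0,-45],"yaw": 0}
    - {"slide": [0,0,-60],"yaw": 0}
    - {"slide": [0,0,-80],"yaw": 0}
    - {"slide": [0,0,-100],"yaw": 0}
    - {"slide": [0,0,-120],"yaw": 0}
    - {"slide": [0,0,-140],"yaw": 0}
    - {"slide": [0,0,-150],"yaw": 0}
    - {"slide": [0,0,-150],"yaw": 0}
    - {"slide": [0,0,-150],"yaw": 0}

```text
time_s: 18.35
tcp_pos: [631.8, -70.9, 247.2]
tcp_rot: [0.0, 0.76, 0.65, 0.0]
force: [-0.7, 0.2, -1.5]
gripper_width: 1.4
gripper_force: 58.8
```

```bash
python3 - <<'E'
from h import *
s=arm.state();print(s["tcp_pos"],s["gripper_width"],s["gripper_force"],s["force"],s["torque"])
f=grab("wrist");g=grab("side")
im=np.hstack([f["pixels"],g["pixels"][60:,:][:,100:400][:324]]) if 0 else None
a=cv2.resize(f["pixels"],(440,330));b=cv2.resize(g["pixels"][100:290,130:384],(440,330))
cv2.imwrite("pics/w6.png",np.vstack([a,b])[:600,:,::-1])
P=cloud(f);z=P[...,2]; 
k=(np.hypot(P[...,0]-572,P[...,1]+61)<112)&(z>215)&(z<280); q=P[k]; A=np.c_[q[:,:2]-[572,-61],np.ones(len(q))]
h,_=np.histogram(q[:,2],bins=np.arange(215,281,5));print(h)
E
```

```text
[631.82624936 -70.85732236 247.17937584] 1.381688378487501 58.76222848892212 [-0.66268017  0.24445115 -1.4684073 ] [ 0.01228001 -0.06259874  0.02386377]
[1635 3634 1718 1646 8019 4767 3241  264  268  209  511  417 1256]
```

View pics/w6.png

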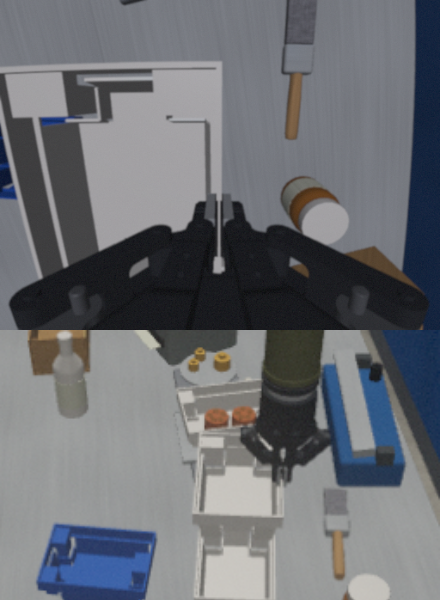

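Only the upper tote came up; the lower stays on the table (side crop, (235,575)), and both base cakes are visible. Next is to carry it over the base tote while turning it.

Emit:
servo_tool:
  increments:
    - {"slide": [10,-3,-20],"yaw": 3}
    - {"slide": [30,-9,-30],"yaw": 8}
    - {"slide": [55,-17,-30],"yaw": 15}
    - {"slide": [80,-25,-30],"yaw": 22}
    - {"slide": [105,-32,-30],"yaw": 29}
    - {"slide": [130,-40,-30],"yaw": 36}
    - {"slide": [155,-47,-30],"yaw": 43}
    - {"slide": [180,-54,-30],"yaw": 50}
    - {"slide": [200,-60,-30],"yaw": 57}
    - {"slide": [214,-64,-30],"yaw": 64}
    - {"slide": [219,-66,-30],"yaw": 71}
    - {"slide": [219,-66,-30],"yaw": 76.2}

```text
time_s: 19.45
tcp_pos: [599.4, 157.5, 274.5]
tcp_rot: [0.0, 0.999, 0.04, -0.002]
force: [-0.8, 0.6, -1.1]
gripper_width: 1.1
gripper_force: 58.8
```

Emit:
servo_tool:
  increments:
    - {"slide": [0,0,0],"yaw": 0}
    - {"slide": [0,0,0],"yaw": 0}
    - {"slide": [0,0,0],"yaw": 0}

```text
time_s: 19.7
tcp_pos: [600.4, 155.4, 275.6]
tcp_rot: [0.0, 0.999, 0.043, -0.001]
force: [0.2, 1.1, -1.5]
gripper_width: 1.6
gripper_force: 58.8
```

```bash
cat >> h.py <<'E'
def held(f,side=-1):
    """rim top points of held tote in tool frame; tote body on tool y side*"""
    T=T_tcp(); P=cloud(f); Q=(P-T[:3,3])@T[:3,:3]; d=f["depth"]>0
    k=d&(abs(Q[...,2])<25)&(Q[...,0]>15)&(Q[...,0]<110)&(Q[...,1]*side>-10)&(Q[...,1]*side<140)
    q=Q[k]; q[:,1]*=side
    for nm,lo,hi,x0,x1 in [("held wall",-6,8,30,80),("far wall",113,128,20,80)]:
        w=q[(q[:,1]>lo)&(q[:,1]<hi)&(q[:,0]>x0)&(q[:,0]<x1)]
        if len(w)<10: print(nm,len(w)); continue
        zt=np.percentile(w[:,2],3); e=w[w[:,2]<zt+4]; print(nm,len(w),"ztop(tool)",zt.round(1),"y",np.percentile(e[:,1],[3,50,97]).round(1))
        if len(e)>20: print("  slope dy/dx deg",np.degrees(np.polyfit(e[:,0],e[:,1],1)[0]).round(2),"dz/dx deg",np.degrees(np.polyfit(e[:,0],e[:,2],1)[0]).round(2))
    w=q[(q[:,1]>20)&(q[:,1]<100)&(q[:,2]<20)&(q[:,0]>60)]
    print("end x",np.percentile(w[:,0],[50,98,99.5]).round(1) if len(w) else None)
E
python3 - <<'E'
from h import *
s=arm.state();print(T_tcp().round(3),s["gripper_width"],s["gripper_force"])
f=grab("wrist"); held(f); save(f,"w7.png",None,1.2)
E
```

```text
[[ 9.96000e-01  8.60000e-02 -2.00000e-03  6.00410e+02]
 [ 8.60000e-02 -9.96000e-01 -1.00000e-03  1.55361e+02]
 [-2.00000e-03  0.00000e+00 -1.00000e+00  2.75601e+02]
 [ 0.00000e+00  0.00000e+00  0.00000e+00  1.00000e+00]] 1.5504727780040966 58.83744478225708
held wall 1740 ztop(tool) 0.9 y [-1.6 -0.7  0.7]
  slope dy/dx deg -0.03 dz/dx deg 0.32
far wall 4223 ztop(tool) 2.1 y [118.  119.3 122.1]
  slope dy/dx deg -0.81 dz/dx deg 0.9
end x [77.3 85.2 85.5]
```

View pics/w7.png

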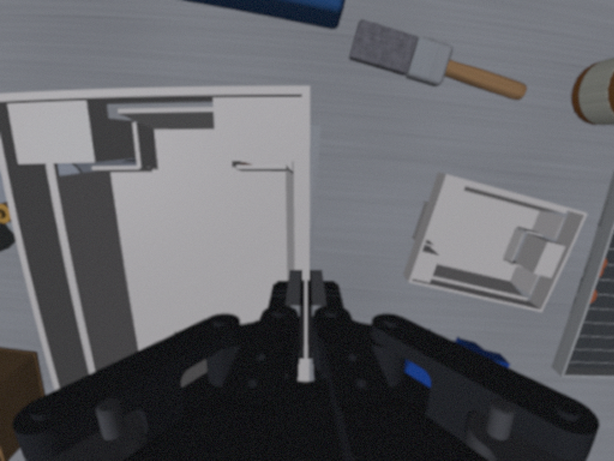

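The view shows the two-ledge end at the top (50,130)/(265,130), facing world +x over the base's single ledge, so it will stack. Tilt is under 1°. Lower it.

Emit:
servo_tool:
  increments:
    - {"slide": [0,0,25],"yaw": 0}
    - {"slide": [0,0,45],"yaw": 0}
    - {"slide": [0,0,58],"yaw": 0}
    - {"slide": [0,0,66],"yaw": 0}
    - {"slide": [0,0,71],"yaw": 0}
    - {"slide": [0,0,74],"yaw": 0}
    - {"slide": [0,0,74],"yaw": 0}
    - {"slide": [0,0,74],"yaw": 0}

```text
time_s: 20.42
tcp_pos: [601.4, 155.8, 203.4]
tcp_rot: [-0.0, 0.999, 0.042, 0.001]
force: [-0.7, 0.4, -0.7]
gripper_width: 1.5
gripper_force: 58.8
```

Emit:
servo_tool:
  increments:
    - {"slide": [0,0,2],"yaw": 0}
    - {"slide": [0,0,3],"yaw": 0}
    - {"slide": [0,0,3],"yaw": 0}

```text
time_s: 20.67
tcp_pos: [601.0, 155.8, 200.1]
tcp_rot: [-0.0, 0.999, 0.042, 0.0]
force: [-1.3, 0.0, -0.9]
gripper_width: 1.5
gripper_force: 58.9
```

```bash
python3 - <<'E'
from h import *
s=arm.state();print(s["tcp_pos"],s["force"])
f=grab("wrist"); held(f)
E
```

```text
[601.01218107 155.80647731 200.10433558] [-1.3147575   0.00747898 -0.91583585]
held wall 1748 ztop(tool) 0.7 y [-1.7 -0.5  0.7]
  slope dy/dx deg -0.02 dz/dx deg 0.03
far wall 4271 ztop(tool) 1.7 y [117.9 119.3 122.1]
  slope dy/dx deg -0.81 dz/dx deg 0.78
end x [77.4 85.4 85.7]
```

Emit:
servo_tool:
  increments:
    - {"slide": [0,0,1],"yaw": 0}
    - {"slide": [0,0,2],"yaw": 0}
    - {"slide": [0,0,2],"yaw": 0}

```text
time_s: 20.97
tcp_pos: [601.1, 155.8, 198.1]
tcp_rot: [-0.0, 0.999, 0.042, 0.0]
force: [-0.5, 0.0, 2.3]
gripper_width: 0.9
gripper_force: 59.3
```

Emit:
servo_tool:
  increments:
    - {"slide": [0,0,0],"yaw": 0}
    - {"slide": [0,0,0],"yaw": 0}
    - {"slide": [0,0,0],"yaw": 0}
    - {"slide": [0,0,0],"yaw": 0}
    - {"slide": [0,0,-10],"yaw": 0}
    - {"slide": [0,0,-30],"yaw": 0}
    - {"slide": [0,0,-60],"yaw": 0}
    - {"slide": [0,0,-100],"yaw": 0}
    - {"slide": [-20,-30,-140],"yaw": 0}
    - {"slide": [-40,-60,-160],"yaw": 0}
    - {"slide": [-40,-60,-160],"yaw": 0}
    - {"slide": [-40,-60,-160],"yaw": 0}
  fingers: 22

```text
time_s: 21.97
tcp_pos: [555.5, 214.4, 361.8]
tcp_rot: [-0.001, 0.999, 0.044, 0.003]
force: [0.1, -0.3, 0.3]
gripper_width: 21.9
gripper_force: 0.0
```

```bash
python3 - <<'E'
from h import *
s=arm.state();print(T_tcp().round(3),s["joints"].round(2))
f=grab("wrist"); save(f,"w8.png",None,1.2)
print(rim(f,(594,216),115,197.7)); print(rim(f,(594,216),115,143.7))
P=cloud(f);h,e=np.histogram(P[...,2][np.hypot(P[...,0]-594,P[...,1]-216)<110],bins=np.arange(60,220,4));print(list(zip(e,h)))
E
```

```text
[[ 9.96000e-01  8.70000e-02  6.00000e-03  5.55470e+02]
 [ 8.70000e-02 -9.96000e-01  3.00000e-03  2.14386e+02]
 [ 6.00000e-03 -2.00000e-03 -1.00000e+00  3.61763e+02]
 [ 0.00000e+00  0.00000e+00  0.00000e+00  1.00000e+00]] [0.3  0.27 1.28 0.   1.59 1.78]
(2162, np.float64(197.8), 'ang', np.float64(4.75), 'ctr', array([596.3, 215.4]), 'size', array([169.9, 124.1]))
(8462, np.float64(142.0), 'ang', np.float64(4.08), 'ctr', array([596.2, 215.1]), 'size', array([144.6,  99.9]))
[(np.int64(60), np.int64(0)), (np.int64(64), np.int64(2)), (np.int64(68), np.int64(1)), (np.int64(72), np.int64(0)), (np.int64(76), np.int64(0)), (np.int64(80), np.int64(0)), (np.int64(84), np.int64(93)), (np.int64(88), np.int64(153)), (np.int64(92), np.int64(14)), (np.int64(96), np.int64(70)), (np.int64(100), np.int64(8)), (np.int64(104), np.int64(16)), (np.int64(108), np.int64(10)), (np.int64(112), np.int64(9)), (np.int64(116), np.int64(14)), (np.int64(120), np.int64(44)), (np.int64(124), np.int64(10)), (np.int64(128), np.int64(13)), (np.int64(132), np.int64(9)), (np.int64(136), np.int64(93)), (np.int64(140), np.int64(8009)), (np.int64(144), np.int64(456)), (np.int64(148), np.int64(414)), (np.int64(152), np.int64(477)), (np.int64(156), np.int64(561)), (np.int64(160), np.int64(469)), (np.int64(164), np.int64(407)), (np.int64(168), np.int64(424)), (np.int64(172), np.int64(673)), (np.int64(176), np.int64(1176)), (np.int64(180), np.int64(397)), (np.int64(184), np.int64(345)), (np.int64(188), np.int64(1649)), (np.int64(192), np.int64(1639)), (np.int64(196), np.int64(1853)), (np.int64(200), np.int64(1)), (np.int64(204), np.int64(0)), (np.int64(208), np.int64(0)), (np.int64(212), np.int64(0))]
```

Stacked: the rim is at 197.8 mm, as expected, and the centre is within 2 mm. Next cake, at (555,-292).

Emit:
servo_tool:
  increments:
    - {"slide": [-40,440,60],"yaw": 5}
    - {"slide": [-40,440,60],"yaw": 5}
    - {"slide": [-40,440,60],"yaw": 5}
    - {"slide": [-40,440,60],"yaw": 5}
    - {"slide": [-40,440,60],"yaw": 5}
    - {"slide": [-40,440,60],"yaw": 5}
    - {"slide": [-40,440,60],"yaw": 5}
    - {"slide": [-40,440,60],"yaw": 5}
    - {"slide": [-40,440,60],"yaw": 5}
    - {"slide": [-40,440,60],"yaw": 5}
    - {"slide": [-40,440,60],"yaw": 5}
    - {"slide": [-40,440,60],"yaw": 5}
  fingers: 56

```text
time_s: 23.02
tcp_pos: [551.4, -236.9, 294.0]
tcp_rot: [0.001, 1.0, -0.005, -0.003]
force: [-0.5, 0.3, 1.1]
gripper_width: 55.8
gripper_force: 0.0
```

Emit:
servo_tool:
  increments:
    - {"slide": [0,65,40],"yaw": 0}
    - {"slide": [0,65,80],"yaw": 0}
    - {"slide": [0,65,110],"yaw": 0}
    - {"slide": [0,65,140],"yaw": 0}
    - {"slide": [0,65,160],"yaw": 0}
    - {"slide": [0,65,160],"yaw": 0}
    - {"slide": [0,65,160],"yaw": 0}

```text
time_s: 23.6
tcp_pos: [551.2, -294.3, 135.3]
tcp_rot: [-0.001, 1.0, -0.002, -0.002]
force: [0.2, -0.8, 0.2]
gripper_width: 56.2
gripper_force: 0.0
```

```bash
python3 - <<'E'
from h import *
s=arm.state();print(T_tcp().round(3),s["gripper_width"])
f=grab("wrist")
for c in cakes(f): print(c)
E
```

```text
[[ 1.00000e+00 -4.00000e-03 -5.00000e-03  5.51231e+02]
 [-4.00000e-03 -1.00000e+00  3.00000e-03 -2.94268e+02]
 [-5.00000e-03 -3.00000e-03 -1.00000e+00  1.35258e+02]
 [ 0.00000e+00  0.00000e+00  0.00000e+00  1.00000e+00]] 56.24368810019672
(np.float64(618.4), np.float64(-361.5), array([ 618. , -361.9]), array([39.6, 39.9]), np.float64(38.0))
(np.float64(558.3), np.float64(-291.8), array([ 557.7, -291.8]), array([39.6, 39.9]), np.float64(38.1))
(np.float64(554.7), np.float64(-360.8), array([ 553.9, -361.3]), array([40.5, 39.8]), np.float64(38.1))
(np.float64(507.5), np.float64(-372.3), array([ 504.2, -370.5]), array([21.5, 22.6]), np.float64(37.6))
(np.float64(445.2), np.float64(-348.1), array([ 442.2, -348.5]), array([25.6,  8.2]), np.float64(37.6))
```

Emit:
servo_tool:
  increments:
    - {"slide": [5,-2,30],"yaw": 0}
    - {"slide": [5,-2,55],"yaw": 0}
    - {"slide": [5,-2,80],"yaw": 0}
    - {"slide": [5,-2,97],"yaw": 0}
    - {"slide": [5,-2,106],"yaw": 0}
    - {"slide": [5,-2,106],"yaw": 0}
    - {"slide": [5,-2,106],"yaw": 0}

```text
time_s: 24.23
tcp_pos: [559.2, -293.2, 33.2]
tcp_rot: [0.001, 1.0, -0.001, 0.001]
force: [0.0, -0.5, 0.7]
gripper_width: 56.2
gripper_force: 0.0
```

Emit:
servo_tool:
  increments:
    - {"slide": [0,0,0],"yaw": 0}
    - {"slide": [0,0,0],"yaw": 0}
    - {"slide": [0,0,0],"yaw": 0}
    - {"slide": [0,0,0],"yaw": 0}
    - {"slide": [0,0,0],"yaw": 0}
    - {"slide": [0,0,0],"yaw": 0}
    - {"slide": [0,0,-20],"yaw": 0}
    - {"slide": [0,0,-60],"yaw": 0}
    - {"slide": [0,0,-100],"yaw": 0}
    - {"slide": [0,0,-140],"yaw": 0}
    - {"slide": [0,0,-180],"yaw": 0}
    - {"slide": [0,0,-220],"yaw": 0}
  fingers: 36

```text
time_s: 25.23
tcp_pos: [557.5, -292.4, 254.6]
tcp_rot: [0.0, 1.0, -0.001, 0.0]
force: [0.3, -0.4, -0.2]
gripper_width: 42.0
gripper_force: 60.9
```

```bash
python3 - <<'E'
from h import *
s=arm.state();print(s["tcp_pos"],s["gripper_width"],s["gripper_force"])
f=grab("wrist")
for c in cakes(f): print(c)
E
```

```text
[ 557.50378614 -292.43130131  254.64739829] 42.009402070892165 60.91807007789612
(np.float64(618.0), np.float64(-361.9), array([ 617.5, -362.1]), array([40.2, 39.5]), np.float64(38.0))
(np.float64(573.8), np.float64(-373.0), array([ 573.5, -373.4]), array([40.3, 39.5]), np.float64(38.1))
(np.float64(497.4), np.float64(-361.6), array([ 496. , -361.3]), array([37.2, 39.6]), np.float64(38.2))
```

Cake held. The cake at (553,-361) was knocked to (573,-373), so I'll re-measure before each grasp. On to the mid tote.

Emit:
servo_tool:
  increments:
    - {"slide": [10,-30,-20],"yaw": 0}
    - {"slide": [50,-400,-30],"yaw": 0}
    - {"slide": [50,-400,-30],"yaw": 0}
    - {"slide": [50,-400,-30],"yaw": 0}
    - {"slide": [50,-400,-30],"yaw": 0}
    - {"slide": [50,-400,-30],"yaw": 0}
    - {"slide": [50,-400,-30],"yaw": 0}
    - {"slide": [50,-400,-30],"yaw": 0}
    - {"slide": [50,-400,-30],"yaw": 0}
    - {"slide": [50,-400,-30],"yaw": 0}
    - {"slide": [50,-400,-30],"yaw": 0}
    - {"slide": [50,-400,-30],"yaw": 0}

```text
time_s: 26.28
tcp_pos: [608.9, 109.7, 282.0]
tcp_rot: [-0.0, 1.0, 0.001, 0.0]
force: [-0.2, -1.0, -1.3]
gripper_width: 42.3
gripper_force: 61.1
```

Emit:
servo_tool:
  increments:
    - {"slide": [14,-110,0],"yaw": 0}
    - {"slide": [14,-110,0],"yaw": 0}
    - {"slide": [14,-110,0],"yaw": 0}
    - {"slide": [14,-110,0],"yaw": 0}
    - {"slide": [14,-110,0],"yaw": 0}
    - {"slide": [14,-110,0],"yaw": 0}
    - {"slide": [14,-110,0],"yaw": 0}

```text
time_s: 26.87
tcp_pos: [623.4, 215.0, 281.8]
tcp_rot: [0.001, 1.0, -0.002, -0.0]
force: [-0.3, -0.4, -1.0]
gripper_width: 42.0
gripper_force: 61.2
```

```bash
python3 - <<'E'
from h import *
s=arm.state();print(s["tcp_pos"],s["gripper_width"],s["gripper_force"])
f=grab("wrist"); print(rim(f,(594,216),115,197.7))
E
```

```text
[623.37002801 215.03433672 281.75939236] 42.04191853792432 61.21994376182556
(2033, np.float64(197.8), 'ang', np.float64(4.87), 'ctr', array([597.7, 215.6]), 'size', array([167.9, 124.3]))
```

Emit:
servo_tool:
  increments:
    - {"slide": [-1,-2,35],"yaw": 0}
    - {"slide": [-1,-2,65],"yaw": 0}
    - {"slide": [-1,-2,90],"yaw": 0}
    - {"slide": [-1,-2,103],"yaw": 0}
    - {"slide": [-1,-2,109],"yaw": 0}
    - {"slide": [-1,-2,109],"yaw": 0}
    - {"slide": [-1,-2,109],"yaw": 0}

```text
time_s: 27.5
tcp_pos: [623.1, 218.4, 173.4]
tcp_rot: [-0.0, 1.0, -0.002, 0.001]
force: [1.1, -0.0, -0.0]
gripper_width: 42.3
gripper_force: 61.3
```

Emit:
servo_tool:
  increments:
    - {"slide": [0,0,0],"yaw": 0}
    - {"slide": [0,0,0],"yaw": 0}
    - {"slide": [0,0,0],"yaw": 0}
    - {"slide": [0,0,0],"yaw": 0}
    - {"slide": [0,0,-25],"yaw": 0}
    - {"slide": [0,0,-60],"yaw": 0}
    - {"slide": [0,0,-100],"yaw": 0}
    - {"slide": [0,0,-140],"yaw": 0}
    - {"slide": [0,0,-180],"yaw": 0}
    - {"slide": [-20,0,-200],"yaw": 0}
    - {"slide": [-20,0,-200],"yaw": 0}
    - {"slide": [-20,0,-200],"yaw": 0}
  fingers: 58

```text
time_s: 28.5
tcp_pos: [602.5, 219.6, 375.5]
tcp_rot: [-0.001, 1.0, -0.001, 0.002]
force: [-0.7, -0.9, -0.8]
gripper_width: 57.9
gripper_force: 0.0
```

```bash
python3 - <<'E'
from h import *
s=arm.state();print(s["tcp_pos"],s["gripper_width"],s["gripper_force"])
f=grab("wrist"); print(rim(f,(594,216),115,197.7)); print(cakes(f,176))
E
```

```text
[602.48040386 219.59071673 375.49405831] 57.907362699558796 0.0
(1634, np.float64(197.8), 'ang', np.float64(4.7), 'ctr', array([596.4, 215.5]), 'size', array([170.4, 124.1]))
[(np.float64(622.0), np.float64(218.3), array([621.5, 218.5]), array([39.1, 37.8]), np.float64(176.1))]
```

Emit:
servo_tool:
  increments:
    - {"slide": [-110,430,60],"yaw": 0}
    - {"slide": [-110,430,60],"yaw": 0}
    - {"slide": [-110,430,60],"yaw": 0}
    - {"slide": [-110,430,60],"yaw": 0}
    - {"slide": [-110,430,60],"yaw": 0}
    - {"slide": [-110,430,60],"yaw": 0}
    - {"slide": [-110,430,60],"yaw": 0}
    - {"slide": [-110,430,60],"yaw": 0}
    - {"slide": [-110,430,60],"yaw": 0}
    - {"slide": [-110,430,60],"yaw": 0}
    - {"slide": [-110,430,60],"yaw": 0}
    - {"slide": [-110,430,60],"yaw": 0}

```text
time_s: 29.55
tcp_pos: [488.5, -215.6, 309.1]
tcp_rot: [0.0, 1.0, -0.004, -0.003]
force: [0.0, 0.4, -0.5]
gripper_width: 58.4
gripper_force: 0.0
```

Emit:
servo_tool:
  increments:
    - {"slide": [-53,153,40],"yaw": 0}
    - {"slide": [-53,153,80],"yaw": 0}
    - {"slide": [-53,153,120],"yaw": 0}
    - {"slide": [-53,153,150],"yaw": 0}
    - {"slide": [-53,153,170],"yaw": 0}
    - {"slide": [-53,153,170],"yaw": 0}
    - {"slide": [-53,153,170],"yaw": 0}
    - {"slide": [-53,153,170],"yaw": 0}

```text
time_s: 30.22
tcp_pos: [435.7, -361.6, 138.9]
tcp_rot: [-0.003, 1.0, -0.002, -0.003]
force: [0.5, 0.4, -0.8]
gripper_width: 57.9
gripper_force: 0.0
```

```bash
python3 - <<'E'
from h import *
s=arm.state();print(s["tcp_pos"],s["gripper_width"])
f=grab("wrist")
for c in cakes(f): print(c)
E
```

```text
[ 435.65561523 -361.59664675  138.91284914] 57.92966736605912
(np.float64(574.8), np.float64(-385.7), array([ 573.9, -385.8]), array([21.5, 40.3]), np.float64(37.9))
(np.float64(494.0), np.float64(-361.9), array([ 493.7, -361.9]), array([39.4, 39.5]), np.float64(38.0))
(np.float64(440.0), np.float64(-366.2), array([ 439.2, -366.2]), array([40. , 39.3]), np.float64(38.1))
```

Emit:
servo_tool:
  increments:
    - {"slide": [3,4,30],"yaw": 0}
    - {"slide": [3,4,60],"yaw": 0}
    - {"slide": [3,4,85],"yaw": 0}
    - {"slide": [3,4,101],"yaw": 0}
    - {"slide": [3,4,109],"yaw": 0}
    - {"slide": [3,4,109],"yaw": 0}
    - {"slide": [3,4,109],"yaw": 0}

```text
time_s: 30.85
tcp_pos: [442.1, -367.5, 35.1]
tcp_rot: [0.001, 1.0, -0.001, 0.001]
force: [0.2, 0.1, -0.8]
gripper_width: 57.6
gripper_force: 0.0
```

Emit:
servo_tool:
  increments:
    - {"slide": [0,0,0],"yaw": 0}
    - {"slide": [0,0,0],"yaw": 0}
    - {"slide": [0,0,0],"yaw": 0}
    - {"slide": [0,0,0],"yaw": 0}
    - {"slide": [0,0,0],"yaw": 0}
    - {"slide": [0,0,0],"yaw": 0}
    - {"slide": [0,0,-20],"yaw": 0}
    - {"slide": [0,0,-60],"yaw": 0}
    - {"slide": [0,0,-100],"yaw": 0}
    - {"slide": [0,0,-140],"yaw": 0}
    - {"slide": [0,0,-180],"yaw": 0}
    - {"slide": [0,0,-220],"yaw": 0}
  fingers: 36

```text
time_s: 31.85
tcp_pos: [440.4, -367.0, 257.0]
tcp_rot: [0.001, 1.0, -0.002, 0.001]
force: [0.7, -0.2, -0.7]
gripper_width: 41.9
gripper_force: 60.9
```

Emit:
servo_tool:
  increments:
    - {"slide": [80,-430,-40],"yaw": 0}
    - {"slide": [80,-430,-40],"yaw": 0}
    - {"slide": [80,-430,-40],"yaw": 0}
    - {"slide": [80,-430,-40],"yaw": 0}
    - {"slide": [80,-430,-40],"yaw": 0}
    - {"slide": [80,-430,-40],"yaw": 0}
    - {"slide": [80,-430,-40],"yaw": 0}
    - {"slide": [80,-430,-40],"yaw": 0}
    - {"slide": [80,-430,-40],"yaw": 0}
    - {"slide": [80,-430,-40],"yaw": 0}
    - {"slide": [80,-430,-40],"yaw": 0}
    - {"slide": [80,-430,-40],"yaw": 0}

```text
time_s: 32.85
tcp_pos: [522.9, 67.1, 295.4]
tcp_rot: [-0.001, 1.0, 0.001, 0.002]
force: [0.1, -0.1, -0.0]
gripper_width: 42.1
gripper_force: 61.0
```

```bash
python3 - <<'E'
from h import *
s=arm.state();print(s["tcp_pos"],s["gripper_width"],s["gripper_force"])
E
```

```text
[522.88825781  67.12460907 295.444291  ] 42.14283534179061 61.0401177406311
```

Emit:
servo_tool:
  increments:
    - {"slide": [50,-148,0],"yaw": 0}
    - {"slide": [50,-148,0],"yaw": 0}
    - {"slide": [50,-148,0],"yaw": 0}
    - {"slide": [50,-148,0],"yaw": 0}
    - {"slide": [50,-148,0],"yaw": 0}
    - {"slide": [50,-148,0],"yaw": 0}
    - {"slide": [50,-148,0],"yaw": 0}
    - {"slide": [50,-148,0],"yaw": 0}

```text
time_s: 33.52
tcp_pos: [571.9, 208.8, 294.0]
tcp_rot: [0.0, 1.0, -0.002, -0.0]
force: [-0.2, -0.6, -0.5]
gripper_width: 42.0
gripper_force: 61.2
```

```bash
python3 - <<'E'
from h import *
s=arm.state();print(s["tcp_pos"],s["gripper_width"],s["gripper_force"])
E
```

```text
[571.92565705 208.76206432 294.04062997] 42.00114333006763 61.166725158691406
```

Emit:
servo_tool:
  increments:
    - {"slide": [0,-3,35],"yaw": 0}
    - {"slide": [0,-3,70],"yaw": 0}
    - {"slide": [0,-3,95],"yaw": 0}
    - {"slide": [0,-3,113],"yaw": 0}
    - {"slide": [0,-3,120],"yaw": 0}
    - {"slide": [0,-3,120],"yaw": 0}
    - {"slide": [0,-3,120],"yaw": 0}

```text
time_s: 34.1
tcp_pos: [572.7, 212.4, 174.5]
tcp_rot: [-0.0, 1.0, -0.002, 0.0]
force: [-0.0, -0.5, -1.0]
gripper_width: 41.6
gripper_force: 61.3
```

Emit:
servo_tool:
  increments:
    - {"slide": [0,0,0],"yaw": 0}
    - {"slide": [0,0,0],"yaw": 0}
    - {"slide": [0,0,0],"yaw": 0}
    - {"slide": [0,0,0],"yaw": 0}
    - {"slide": [0,0,-25],"yaw": 0}
    - {"slide": [0,0,-60],"yaw": 0}
    - {"slide": [0,0,-100],"yaw": 0}
    - {"slide": [0,0,-140],"yaw": 0}
    - {"slide": [0,0,-180],"yaw": 0}
    - {"slide": [0,0,-200],"yaw": 0}
    - {"slide": [0,0,-200],"yaw": 0}
    - {"slide": [0,0,-200],"yaw": 0}
  fingers: 58

```text
time_s: 35.1
tcp_pos: [573.0, 213.6, 375.9]
tcp_rot: [-0.001, 1.0, -0.001, 0.002]
force: [1.0, 0.0, -0.9]
gripper_width: 58.1
gripper_force: 0.0
```

```bash
python3 - <<'E'
from h import *
s=arm.state();print(s["tcp_pos"],s["gripper_width"],s["gripper_force"])
f=grab("wrist"); print(rim(f,(594,216),115,197.7)); print(cakes(f,176))
E
```

```text
[572.95866224 213.60012522 375.94121686] 58.1363567758729 0.0
(1868, np.float64(197.8), 'ang', np.float64(4.88), 'ctr', array([594.2, 215.2]), 'size', array([170. , 124.2]))
[(np.float64(618.5), np.float64(217.9), array([618.2, 218.1]), array([36.7, 37.2]), np.float64(176.1)), (np.float64(570.7), np.float64(212.3), array([570.4, 212. ]), array([39.1, 37.3]), np.float64(176.1))]
```

Emit:
servo_tool:
  increments:
    - {"slide": [-43,262,30],"yaw": -7}
    - {"slide": [-43,262,30],"yaw": -14}
    - {"slide": [-43,262,30],"yaw": -21}
    - {"slide": [-43,262,30],"yaw": -28}
    - {"slide": [-43,262,30],"yaw": -35}
    - {"slide": [-43,262,30],"yaw": -42}
    - {"slide": [-43,262,30],"yaw": -49}
    - {"slide": [-43,262,30],"yaw": -56}
    - {"slide": [-43,262,30],"yaw": -63}
    - {"slide": [-43,262,30],"yaw": -70}
    - {"slide": [-43,262,30],"yaw": -77}
    - {"slide": [-43,262,30],"yaw": -81.2}
  fingers: 24

```text
time_s: 36.15
tcp_pos: [527.3, -48.6, 341.2]
tcp_rot: [-0.002, 0.758, 0.652, -0.002]
force: [0.5, -0.5, -0.3]
gripper_width: 23.7
gripper_force: 0.0
```

Emit:
servo_tool:
  increments:
    - {"slide": [0,0,0],"yaw": 0}
    - {"slide": [0,0,0],"yaw": 0}
    - {"slide": [0,0,0],"yaw": 0}
    - {"slide": [0,0,0],"yaw": 0}

```text
time_s: 36.48
tcp_pos: [528.3, -48.5, 343.0]
tcp_rot: [-0.001, 0.761, 0.649, -0.0]
force: [0.3, 0.4, 0.2]
gripper_width: 24.3
gripper_force: 0.0
```

```bash
python3 - <<'E'
from h import *
s=arm.state();print(T_tcp().round(3),s["gripper_width"],s["joints"].round(2))
f=grab("wrist"); print(rim(f,(573,-59),112,60,3))
P=cloud(f);k=(np.hypot(P[...,0]-572,P[...,1]+61)<60);print(np.percentile(P[...,2][k],[2,20,50,80,98]).round(1))
E
```

```text
[[ 1.57000e-01  9.88000e-01 -1.00000e-03  5.28320e+02]
 [ 9.88000e-01 -1.57000e-01  0.00000e+00 -4.84600e+01]
 [-0.00000e+00 -1.00000e-03 -1.00000e+00  3.42991e+02]
 [ 0.00000e+00  0.00000e+00  0.00000e+00  1.00000e+00]] 24.277007013896398 [-0.17  0.19  1.44 -0.    1.52 -0.01]
(851, np.float64(60.0), 'ang', np.float64(81.21), 'ctr', array([571.8, -61.1]), 'size', array([168.7, 124.3]))
[  3.2 371.8 405.1 418.6 427.8]
```

Emit:
servo_tool:
  increments:
    - {"slide": [-6,-16,40],"yaw": 0}
    - {"slide": [-6,-16,80],"yaw": 0}
    - {"slide": [-6,-16,120],"yaw": 0}
    - {"slide": [-6,-16,160],"yaw": 0}
    - {"slide": [-6,-16,195],"yaw": 0}
    - {"slide": [-6,-16,225],"yaw": 0}
    - {"slide": [-6,-16,245],"yaw": 0}
    - {"slide": [-6,-16,260],"yaw": 0}
    - {"slide": [-6,-16,272],"yaw": 0}
    - {"slide": [-6,-16,280],"yaw": 0}
    - {"slide": [-6,-16,282],"yaw": 0}
    - {"slide": [-6,-16,282],"yaw": 0}

```text
time_s: 37.53
tcp_pos: [511.8, -51.9, 61.4]
tcp_rot: [-0.0, 0.76, 0.65, -0.0]
force: [-0.7, -0.0, -0.2]
gripper_width: 24.3
gripper_force: 0.0
```

Emit:
servo_tool:
  increments:
    - {"slide": [0,0,0],"yaw": 0}
    - {"slide": [0,0,0],"yaw": 0}
    - {"slide": [0,0,0],"yaw": 0}
    - {"slide": [0,0,0],"yaw": 0}
    - {"slide": [0,0,0],"yaw": 0}
    - {"slide": [0,0,0],"yaw": 0}
    - {"slide": [0,0,0],"yaw": 0}
  fingers: 0

```text
time_s: 38.12
tcp_pos: [512.7, -52.1, 62.7]
tcp_rot: [0.001, 0.76, 0.65, 0.001]
force: [0.0, 0.2, 6.4]
gripper_width: 1.4
gripper_force: 59.5
```

Emit:
servo_tool:
  increments:
    - {"slide": [0,0,-10],"yaw": 0}
    - {"slide": [0,0,-30],"yaw": 0}
    - {"slide": [0,0,-55],"yaw": 0}
    - {"slide": [0,0,-85],"yaw": 0}
    - {"slide": [0,0,-115],"yaw": 0}
    - {"slide": [0,0,-145],"yaw": 0}
    - {"slide": [0,0,-175],"yaw": 0}
    - {"slide": [0,0,-205],"yaw": 0}
    - {"slide": [0,0,-235],"yaw": 0}
    - {"slide": [0,0,-260],"yaw": 0}
    - {"slide": [0,0,-270],"yaw": 0}
    - {"slide": [0,0,-270],"yaw": 0}

```text
time_s: 39.12
tcp_pos: [512.9, -52.2, 334.7]
tcp_rot: [0.002, 0.76, 0.65, 0.002]
force: [-0.1, -0.2, -1.8]
gripper_width: 1.2
gripper_force: 58.6
```

```bash
python3 - <<'E'
from h import *
s=arm.state();print(T_tcp().round(3),s["gripper_width"],s["gripper_force"],s["force"])
f=grab("wrist"); held(f,1)
E
```

```text
[[ 1.56000e-01  9.88000e-01  6.00000e-03  5.12948e+02]
 [ 9.88000e-01 -1.56000e-01 -1.00000e-03 -5.22140e+01]
 [-0.00000e+00  6.00000e-03 -1.00000e+00  3.34659e+02]
 [ 0.00000e+00  0.00000e+00  0.00000e+00  1.00000e+00]] 1.2260777726600045 58.60051989555359 [-0.14606241 -0.21955619 -1.80565671]
held wall 1644 ztop(tool) -0.4 y [-0.6  0.8  1.7]
  slope dy/dx deg 0.18 dz/dx deg 0.07
far wall 4555 ztop(tool) 0.2 y [119.  120.4 123.1]
  slope dy/dx deg -0.44 dz/dx deg 0.3
end x [76.7 84.8 85. ]
```

Emit:
servo_tool:
  increments:
    - {"slide": [10,2,0],"yaw": -3}
    - {"slide": [25,6,0],"yaw": -9}
    - {"slide": [45,11,0],"yaw": -16}
    - {"slide": [65,16,0],"yaw": -23}
    - {"slide": [85,21,0],"yaw": -30}
    - {"slide": [105,26,0],"yaw": -37}
    - {"slide": [125,31,0],"yaw": -44}
    - {"slide": [145,36,0],"yaw": -51}
    - {"slide": [165,41,0],"yaw": -58}
    - {"slide": [185,46,0],"yaw": -65}
    - {"slide": [205,51,0],"yaw": -72}
    - {"slide": [218,54,0],"yaw": -79}

```text
time_s: 40.17
tcp_pos: [598.5, 156.5, 328.0]
tcp_rot: [-0.003, 0.17, 0.985, -0.001]
force: [0.6, -0.3, -0.8]
gripper_width: 1.0
gripper_force: 58.6
```

Emit:
servo_tool:
  increments:
    - {"slide": [0,0,0],"yaw": -7}
    - {"slide": [0,0,0],"yaw": -14}
    - {"slide": [0,0,0],"yaw": -20}
    - {"slide": [0,0,0],"yaw": -24.6}
    - {"slide": [0,0,0],"yaw": -24.6}
    - {"slide": [0,0,0],"yaw": -24.6}
    - {"slide": [0,0,0],"yaw": -24.6}

```text
time_s: 40.75
tcp_pos: [598.6, 154.7, 330.0]
tcp_rot: [-0.001, -0.039, 0.999, -0.0]
force: [-0.6, 0.5, -2.3]
gripper_width: 1.3
gripper_force: 58.6
```

```bash
python3 - <<'E'
from h import *
s=arm.state();print(T_tcp().round(3),s["gripper_width"],s["gripper_force"],s["force"])
f=grab("wrist"); held(f,1);g=grab("top");print("mid rim from top cam",rim(g,(594,216),115,197.7))
a=cv2.resize(f["pixels"],(440,330));cv2.imwrite("pics/w9.png",a[...,::-1])
E
```

```text
[[-9.97000e-01 -7.90000e-02 -3.00000e-03  5.98607e+02]
 [-7.90000e-02  9.97000e-01 -1.00000e-03  1.54722e+02]
 [ 3.00000e-03 -0.00000e+00 -1.00000e+00  3.29995e+02]
 [ 0.00000e+00  0.00000e+00  0.00000e+00  1.00000e+00]] 1.3119619093811807 58.613428473472595 [-0.58177092  0.45851912 -2.34963884]
held wall 1606 ztop(tool) 2.3 y [-1.7 -0.7  0.7]
  slope dy/dx deg 0.04 dz/dx deg -0.03
far wall 3936 ztop(tool) 3.5 y [117.9 119.3 122.1]
  slope dy/dx deg -0.34 dz/dx deg 0.18
end x [77.5 86.4 86.6]
mid rim from top cam (94, np.float64(196.6), 'ang', np.float64(4.92), 'ctr', array([562.6, 194.9]), 'size', array([105.1,  84.5]))
```

View pics/w9.png

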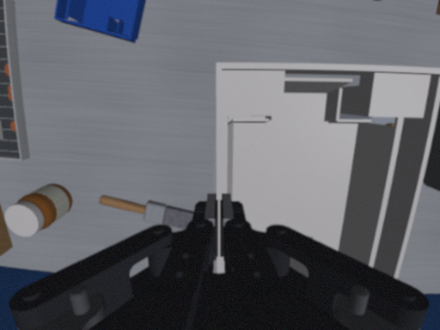

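The held tote's two-ledge end is at the image top (world -x), over the mid tote's single-ledge end, so it will stack. Lower it with a 3 mm correction.

Emit:
servo_tool:
  increments:
    - {"slide": [-3,1,25],"yaw": 0}
    - {"slide": [-3,1,45],"yaw": 0}
    - {"slide": [-3,1,58],"yaw": 0}
    - {"slide": [-3,1,66],"yaw": 0}
    - {"slide": [-3,1,71],"yaw": 0}
    - {"slide": [-3,1,73],"yaw": 0}
    - {"slide": [-3,1,73],"yaw": 0}
    - {"slide": [-3,1,73],"yaw": 0}

```text
time_s: 41.52
tcp_pos: [602.8, 156.3, 259.6]
tcp_rot: [0.001, -0.04, 0.999, 0.0]
force: [-0.2, 0.5, -1.2]
gripper_width: 1.5
gripper_force: 58.6
```

```bash
python3 - <<'E'
from h import *
s=arm.state();print(T_tcp().round(3),s["force"],s["gripper_width"])
f=grab("wrist"); held(f,1)
E
```

```text
[[-9.97000e-01 -8.10000e-02  2.00000e-03  6.02752e+02]
 [-8.10000e-02  9.97000e-01  0.00000e+00  1.56250e+02]
 [-2.00000e-03  0.00000e+00 -1.00000e+00  2.59645e+02]
 [ 0.00000e+00  0.00000e+00  0.00000e+00  1.00000e+00]] [-0.16856474  0.47858917 -1.18782137] 1.483285274724497
held wall 1645 ztop(tool) 2.1 y [-1.7 -0.3  0.7]
  slope dy/dx deg 0.15 dz/dx deg -0.18
far wall 3931 ztop(tool) 3.4 y [117.9 119.3 122.1]
  slope dy/dx deg -0.26 dz/dx deg 0.11
end x [77.7 86.3 86.5]
```

Emit:
servo_tool:
  increments:
    - {"slide": [0,0,2],"yaw": 0}
    - {"slide": [0,0,4],"yaw": 0}
    - {"slide": [0,0,5.5],"yaw": 0}
    - {"slide": [0,0,7],"yaw": 0}
    - {"slide": [0,0,8],"yaw": 0}
    - {"slide": [0,0,9],"yaw": 0}
    - {"slide": [0,0,9],"yaw": 0}

```text
time_s: 42.15
tcp_pos: [602.2, 156.2, 249.5]
tcp_rot: [-0.0, -0.04, 0.999, 0.0]
force: [0.3, -0.6, -0.0]
gripper_width: 1.1
gripper_force: 58.8
```

Emit:
servo_tool:
  increments:
    - {"slide": [0,0,0],"yaw": 0}
    - {"slide": [0,0,0],"yaw": 0}
    - {"slide": [0,0,0],"yaw": 0}
    - {"slide": [0,0,0],"yaw": 0}
    - {"slide": [0,0,0],"yaw": 0}
    - {"slide": [0,0,-5],"yaw": 0}
    - {"slide": [0,0,-20],"yaw": 0}
    - {"slide": [0,0,-50],"yaw": 0}
    - {"slide": [0,0,-90],"yaw": 0}
    - {"slide": [20,30,-130],"yaw": 0}
    - {"slide": [40,60,-150],"yaw": 0}
    - {"slide": [40,60,-150],"yaw": 0}
  fingers: 22

```text
time_s: 43.15
tcp_pos: [556.6, 215.9, 405.9]
tcp_rot: [0.004, -0.041, 0.999, 0.002]
force: [-0.1, -0.6, 1.6]
gripper_width: 21.9
gripper_force: 0.0
```

Emit:
servo_tool:
  increments:
    - {"slide": [0,0,0],"yaw": -4.6}
    - {"slide": [0,0,0],"yaw": 4.6}
    - {"slide": [0,0,0],"yaw": 4.6}
    - {"slide": [0,0,0],"yaw": 4.6}
    - {"slide": [0,0,0],"yaw": 4.6}
    - {"slide": [0,0,0],"yaw": 4.6}
    - {"slide": [0,0,0],"yaw": 4.6}

```text
time_s: 43.73
tcp_pos: [557.5, 212.6, 399.5]
tcp_rot: [-0.0, -0.001, 1.0, -0.0]
force: [0.2, 0.2, -0.3]
gripper_width: 22.1
gripper_force: 0.0
```

```bash
python3 - <<'E'
from h import *
s=arm.state();print(T_tcp().round(3),s["force"])
f=grab("wrist"); print(rim(f,(594,216),115,246,8)); P=cloud(f)
k=(np.hypot(P[...,0]-595,P[...,1]-216)<35);print("floor",np.percentile(P[...,2][k],[5,50,95]))
for z in (240,244,248,252): print(z,rim(f,(594,216),115,z,2))
E
```

```text
[[-1.00000e+00 -1.00000e-03 -0.00000e+00  5.57473e+02]
 [-1.00000e-03  1.00000e+00 -0.00000e+00  2.12576e+02]
 [ 0.00000e+00 -0.00000e+00 -1.00000e+00  3.99504e+02]
 [ 0.00000e+00  0.00000e+00  0.00000e+00  1.00000e+00]] [ 0.21534427  0.23215837 -0.31984004]
(3724, np.float64(241.0), 'ang', np.float64(4.84), 'ctr', array([594.7, 215.9]), 'size', array([168.6, 123.7]))
floor [189.18626174 190.39194361 418.93130271]
240 (2276, np.float64(240.3), 'ang', np.float64(5.0), 'ctr', array([593.9, 215.8]), 'size', array([166.7, 118.5]))
244 (704, np.float64(245.2), 'ang', np.float64(4.83), 'ctr', array([595.3, 215.9]), 'size', array([169.9, 124.3]))
248 (744, np.float64(246.6), 'ang', np.float64(4.52), 'ctr', array([595. , 215.8]), 'size', array([169., 124.]))Traceback (most recent call last):
  File "<stdin>", line 5, in <module>
  File "h.py", line 33, in rim
    lo,hi=np.percentile(s,1,0),np.percentile(s,99,0); A=np.prod(hi-lo)
          ~~~~~~~~~~~~~^^^^^^^
    return _quantile_unchecked(
        a, q, axis, out, overwrite_input, method, keepdims, weights)
    return _ureduce(a,
                    func=_quantile_ureduce_func,
    ...<5 lines>...
                    overwrite_input=overwrite_input,
                    method=method)
    r = func(a, **kwargs)
    result = _quantile(arr,
                       quantiles=q,
    ...<2 lines>...
                       out=out,
                       weights=wgt)
    slices_having_nans = np.isnan(arr[-1, ...])
                                  ~~~^^^^^^^^^
IndexError: index -1 is out of bounds for axis 0 with size 0
```

The third tote is stacked. Its rim is at about 246 mm and its floor at 190 mm, so the pan is at +8 mm: exactly one cake short. Fetch the fifth cake.

Emit:
servo_tool:
  increments:
    - {"slide": [50,-440,60],"yaw": 0}
    - {"slide": [50,-440,60],"yaw": 0}
    - {"slide": [50,-440,60],"yaw": 0}
    - {"slide": [50,-440,60],"yaw": 0}
    - {"slide": [50,-440,60],"yaw": 0}
    - {"slide": [50,-440,60],"yaw": 0}
    - {"slide": [50,-440,60],"yaw": 0}
    - {"slide": [50,-440,60],"yaw": 0}
    - {"slide": [50,-440,60],"yaw": 0}
    - {"slide": [50,-440,60],"yaw": 0}
    - {"slide": [50,-440,60],"yaw": 0}
    - {"slide": [50,-440,60],"yaw": 0}
  fingers: 58

```text
time_s: 44.78
tcp_pos: [506.5, -233.1, 338.3]
tcp_rot: [-0.001, 0.003, 1.0, -0.001]
force: [-0.2, 0.7, 0.6]
gripper_width: 58.1
gripper_force: 0.0
```

Emit:
servo_tool:
  increments:
    - {"slide": [14,-134,30],"yaw": 0}
    - {"slide": [14,-134,70],"yaw": 0}
    - {"slide": [14,-134,110],"yaw": 0}
    - {"slide": [14,-134,150],"yaw": 0}
    - {"slide": [14,-134,185],"yaw": 0}
    - {"slide": [14,-134,205],"yaw": 0}
    - {"slide": [14,-134,205],"yaw": 0}
    - {"slide": [14,-134,205],"yaw": 0}

```text
time_s: 45.45
tcp_pos: [490.6, -359.1, 129.0]
tcp_rot: [-0.004, 0.0, 1.0, 0.004]
force: [-1.2, 0.4, -0.1]
gripper_width: 58.0
gripper_force: 0.0
```

```bash
python3 - <<'E'
from h import *
s=arm.state();print(s["tcp_pos"],s["gripper_width"])
f=grab("wrist")
for c in cakes(f): print(c)
E
```

```text
[ 490.61067689 -359.07478336  128.98887472] 58.0004302523137
(np.float64(491.5), np.float64(-361.9), array([ 492.5, -361.9]), array([40.1, 39.6]), np.float64(37.9))
(np.float64(580.4), np.float64(-383.8), array([ 582.8, -379.6]), array([40.3, 51.5]), np.float64(37.8))
```

Emit:
servo_tool:
  increments:
    - {"slide": [-1,-2,30],"yaw": 0}
    - {"slide": [-1,-2,55],"yaw": 0}
    - {"slide": [-1,-2,78],"yaw": 0}
    - {"slide": [-1,-2,92],"yaw": 0}
    - {"slide": [-1,-2,99],"yaw": 0}
    - {"slide": [-1,-2,99],"yaw": 0}
    - {"slide": [-1,-2,99],"yaw": 0}

```text
time_s: 46.08
tcp_pos: [496.1, -363.9, 37.5]
tcp_rot: [0.001, -0.001, 1.0, -0.001]
force: [-0.9, -0.5, -0.8]
gripper_width: 58.4
gripper_force: 0.0
```

Emit:
servo_tool:
  increments:
    - {"slide": [0,0,0],"yaw": 0}
    - {"slide": [0,0,0],"yaw": 0}
    - {"slide": [0,0,0],"yaw": 0}
    - {"slide": [0,0,0],"yaw": 0}
    - {"slide": [0,0,0],"yaw": 0}
    - {"slide": [0,0,0],"yaw": 0}
    - {"slide": [0,0,-20],"yaw": 0}
    - {"slide": [0,0,-60],"yaw": 0}
    - {"slide": [0,0,-100],"yaw": 0}
    - {"slide": [0,0,-140],"yaw": 0}
    - {"slide": [0,0,-180],"yaw": 0}
    - {"slide": [0,0,-220],"yaw": 0}
  fingers: 36

```text
time_s: 47.08
tcp_pos: [494.4, -363.1, 259.0]
tcp_rot: [0.001, -0.0, 1.0, -0.001]
force: [0.7, -1.2, -0.8]
gripper_width: 41.7
gripper_force: 60.9
```

Emit:
servo_tool:
  increments:
    - {"slide": [0,10,-35],"yaw": 0}
    - {"slide": [-10,30,-70],"yaw": 0}
    - {"slide": [-80,420,-90],"yaw": 0}
    - {"slide": [-80,420,-90],"yaw": 0}
    - {"slide": [-80,420,-90],"yaw": 0}
    - {"slide": [-80,420,-90],"yaw": 0}
    - {"slide": [-80,420,-90],"yaw": 0}
    - {"slide": [-80,420,-90],"yaw": 0}
    - {"slide": [-80,420,-90],"yaw": 0}
    - {"slide": [-80,420,-90],"yaw": 0}
    - {"slide": [-80,420,-90],"yaw": 0}
    - {"slide": [-80,420,-90],"yaw": 0}

```text
time_s: 48.08
tcp_pos: [574.6, 61.3, 347.2]
tcp_rot: [0.001, -0.002, 1.0, 0.001]
force: [-0.7, -0.6, -1.2]
gripper_width: 41.6
gripper_force: 60.9
```

```bash
python3 - <<'E'
from h import *
s=arm.state();print(s["tcp_pos"],s["gripper_width"],s["gripper_force"])
E
```

```text
[574.61086984  61.28570777 347.23118823] 41.571669767391086 60.92896342277527
```

Emit:
servo_tool:
  increments:
    - {"slide": [-21,156,0],"yaw": 0}
    - {"slide": [-21,156,0],"yaw": 0}
    - {"slide": [-21,156,0],"yaw": 0}
    - {"slide": [-21,156,0],"yaw": 0}
    - {"slide": [-21,156,0],"yaw": 0}
    - {"slide": [-21,156,0],"yaw": 0}
    - {"slide": [-21,156,0],"yaw": 0}
    - {"slide": [-21,156,0],"yaw": 0}

```text
time_s: 48.75
tcp_pos: [595.2, 211.5, 346.3]
tcp_rot: [0.0, 0.0, 1.0, -0.0]
force: [-0.1, -1.0, -0.8]
gripper_width: 41.6
gripper_force: 61.0
```

Emit:
servo_tool:
  increments:
    - {"slide": [0,0,30],"yaw": 0}
    - {"slide": [0,0,60],"yaw": 0}
    - {"slide": [0,0,85],"yaw": 0}
    - {"slide": [0,0,103],"yaw": 0}
    - {"slide": [0,0,115],"yaw": 0}
    - {"slide": [0,0,115],"yaw": 0}
    - {"slide": [0,0,115],"yaw": 0}

```text
time_s: 49.33
tcp_pos: [595.2, 211.1, 230.6]
tcp_rot: [-0.001, 0.001, 1.0, -0.0]
force: [0.0, -0.1, -0.6]
gripper_width: 41.9
gripper_force: 61.0
```

```bash
python3 - <<'E'
from h import *
s=arm.state();print(s["tcp_pos"],s["gripper_width"],s["force"])
E
```

```text
[595.23749158 211.14306823 230.57515816] 41.94579239026504 [ 0.02962585 -0.07904411 -0.55645912]
```

Emit:
servo_tool:
  increments:
    - {"slide": [0,4,0],"yaw": 0}
    - {"slide": [0,4,3],"yaw": 0}
    - {"slide": [0,4,6],"yaw": 0}
    - {"slide": [0,4,7],"yaw": 0}
    - {"slide": [0,4,7],"yaw": 0}
    - {"slide": [0,4,7],"yaw": 0}

```text
time_s: 49.83
tcp_pos: [595.4, 216.8, 223.8]
tcp_rot: [0.0, -0.0, 1.0, -0.0]
force: [-0.2, -0.2, -0.6]
gripper_width: 41.7
gripper_force: 61.2
```

Emit:
servo_tool:
  increments:
    - {"slide": [0,0,0],"yaw": 0}
    - {"slide": [0,0,0],"yaw": 0}
    - {"slide": [0,0,0],"yaw": 0}
    - {"slide": [0,0,0],"yaw": 0}
    - {"slide": [0,0,0],"yaw": 0}
    - {"slide": [0,0,-20],"yaw": 0}
    - {"slide": [0,0,-50],"yaw": 0}
    - {"slide": [0,0,-90],"yaw": 0}
    - {"slide": [0,0,-130],"yaw": 0}
    - {"slide": [0,0,-165],"yaw": 0}
    - {"slide": [40,0,-180],"yaw": 0}
    - {"slide": [40,0,-180],"yaw": 0}
  fingers: 58

```text
time_s: 50.83
tcp_pos: [552.7, 217.3, 409.9]
tcp_rot: [0.003, -0.001, 1.0, 0.002]
force: [0.1, -0.3, 0.1]
gripper_width: 58.3
gripper_force: 0.0
```

Emit:
servo_tool:
  increments:
    - {"slide": [0,0,0],"yaw": 0}
    - {"slide": [0,0,0],"yaw": 0}
    - {"slide": [0,0,0],"yaw": 0}
    - {"slide": [0,0,0],"yaw": 0}
    - {"slide": [0,0,0],"yaw": 0}
    - {"slide": [0,0,0],"yaw": 0}
    - {"slide": [0,0,0],"yaw": 0}
    - {"slide": [0,0,0],"yaw": 0}
    - {"slide": [0,0,0],"yaw": 0}
    - {"slide": [0,0,0],"yaw": 0}
    - {"slide": [0,0,0],"yaw": 0}
    - {"slide": [0,0,0],"yaw": 0}

```text
time_s: 51.83
tcp_pos: [555.4, 216.7, 403.8]
tcp_rot: [0.0, -0.0, 1.0, 0.0]
force: [-0.7, 0.1, 0.4]
gripper_width: 58.0
gripper_force: 0.0
```

Emit:
servo_tool:
  increments:
    - {"slide": [0,-80,0],"yaw": 0}
    - {"slide": [0,-80,0],"yaw": 0}
    - {"slide": [0,-80,0],"yaw": 0}
    - {"slide": [0,-80,0],"yaw": 0}
    - {"slide": [0,-80,0],"yaw": 0}
    - {"slide": [0,-80,0],"yaw": 0}
    - {"slide": [0,-80,0],"yaw": 0}
    - {"slide": [0,-80,0],"yaw": 0}
    - {"slide": [0,-80,0],"yaw": 0}
    - {"slide": [0,-80,0],"yaw": 0}
    - {"slide": [0,-80,0],"yaw": 0}
    - {"slide": [0,-80,0],"yaw": 0}

```text
time_s: 52.83
tcp_pos: [555.5, 136.9, 403.7]
tcp_rot: [-0.0, -0.0, 1.0, -0.0]
force: [-0.3, 0.9, 0.8]
gripper_width: 57.7
gripper_force: 0.0
```

```bash
python3 - <<'E'
from h import *
s=arm.state();print(s["tcp_pos"],s["time_s"])
f=grab("wrist"); print(rim(f,(595,216),115,238,3)); P=cloud(f)
d=np.hypot(P[...,0]-595,P[...,1]-216)
z=P[...,2][(d<110)&(P[...,2]<260)];h,e=np.histogram(z,bins=np.arange(60,260,2));print([(int(a),int(b)) for a,b in zip(e,h) if b>250])
print(cakes(f,216)); 
k=(abs(P[...,0]-508)<8)&(abs(P[...,1]-206)<60);print("pan edge z",np.percentile(P[...,2][k],[50,90,98]))
g=grab("side");a=cv2.resize(f["pixels"],(400,300));b=cv2.resize(g["pixels"],(400,300));cv2.imwrite("pics/w10.png",np.vstack([a,b])[...,::-1])
E
```

```text
[555.47463651 136.94750047 403.6558083 ] 52.8333
(1354, np.float64(237.9), 'ang', np.float64(4.59), 'ctr', array([595.2, 215.5]), 'size', array([169.6, 123.6]))
[(68, 406), (70, 554), (180, 2230), (182, 3040), (184, 355), (214, 661), (216, 1228), (230, 793), (232, 871), (236, 629), (238, 629)]
[(np.float64(590.0), np.float64(214.5), array([590.6, 214.7]), array([38.6, 38.2]), np.float64(216.1))]
pan edge z [177.2832041  237.76047023 238.87499646]
```

View pics/w10.png

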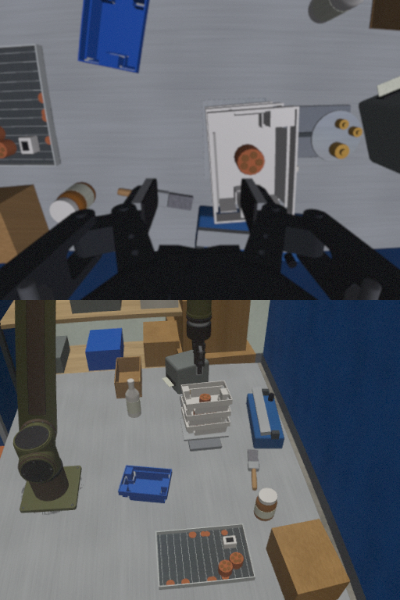

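The beam is level: the rim is at 238 mm (70+108+60) and the pan at 70 mm. Three totes are stacked, two spare cakes and the logger remain on the tray, and the jar and bottle are standing. Hand it in.

```bash
python3 -c "
from cell import arm
print(arm.job_done())"
```

```text
the job is handed in; nothing more can be done
None
```

The job is handed in: five cakes (2, 2 and 1) in three half-turned, stacked totes with the beam level; the last check showed two spare cakes and the logger on the tray, the weights untouched, and the jar and bottle upright.

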